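# Sort the plug tins by weight and book the count

### The job

Pull the half-open steel drawer right out and sort every sealed tin on the bench by how heavy it feels: full ones standing upright in the drawer, empty ones upright in the yellow tray. Then dip the probe's rubber tip about 2 to 3 cm below the rim of the white reader cup to book the count, without pressing on the cup, and hang the probe back by its collar in the fork rest. Finish with the drawer pushed fully shut and the glass sight tube left where it is.

Things in the scene. Friction and masses are not known exactly. Their poses are not given: they have to be found in the camera images.
- tin_a: Capsule tin, upright closed cylinder 58 mm in diameter and 46 mm tall, bare aluminium with a blue lid; origin at the centre of its underside, z up. All tins look the same: each is either full of brass plugs (about 0.32 to 0.44 kg) or empty (about 0.06 to 0.08 kg), which only lifting tells. Only 4 or 5 of the six tins are there (an absent one reads None).
- tin_b: Capsule tin, upright closed cylinder 58 mm in diameter and 46 mm tall, bare aluminium with a blue lid; origin at the centre of its underside, z up. All tins look the same: each is either full of brass plugs (about 0.32 to 0.44 kg) or empty (about 0.06 to 0.08 kg), which only lifting tells. Only 4 or 5 of the six tins are there (an absent one reads None).
- tin_c: Capsule tin, upright closed cylinder 58 mm in diameter and 46 mm tall, bare aluminium with a blue lid; origin at the centre of its underside, z up. All tins look the same: each is either full of brass plugs (about 0.32 to 0.44 kg) or empty (about 0.06 to 0.08 kg), which only lifting tells. Only 4 or 5 of the six tins are there (an absent one reads None).
- tin_d: Capsule tin, upright closed cylinder 58 mm in diameter and 46 mm tall, bare aluminium with a blue lid; origin at the centre of its underside, z up. All tins look the same: each is either full of brass plugs (about 0.32 to 0.44 kg) or empty (about 0.06 to 0.08 kg), which only lifting tells. Only 4 or 5 of the six tins are there (an absent one reads None).
- tin_e: Capsule tin, upright closed cylinder 58 mm in diameter and 46 mm tall, bare aluminium with a blue lid; origin at the centre of its underside, z up. All tins look the same: each is either full of brass plugs (about 0.32 to 0.44 kg) or empty (about 0.06 to 0.08 kg), which only lifting tells. Only 4 or 5 of the six tins are there (an absent one reads None).
- tin_f: Capsule tin, upright closed cylinder 58 mm in diameter and 46 mm tall, bare aluminium with a blue lid; origin at the centre of its underside, z up. All tins look the same: each is either full of brass plugs (about 0.32 to 0.44 kg) or empty (about 0.06 to 0.08 kg), which only lifting tells. Only 4 or 5 of the six tins are there (an absent one reads None).
- cabinet: Low grey steel cabinet, 240 mm deep (x), 306 mm wide (y), 75 mm tall, fixed; origin at the middle of its lower front edge (the body reaches 240 mm from there along its +x); its front faces its own -x, towards the robot. It carries a polished aluminium insert on top. A shallow steel drawer comes out of that front.
- drawer (a joint): How far the drawer is out of the cabinet, m: 0 shut, 0.16 right out (end stop). It slides along the cabinet's -x, takes 1 to 2 N plus some drag to move and stays where it is left.
- drawer_floor (a point): Middle of the front edge of the drawer's inner floor, 12 mm above the bench; moves with the drawer; axes as the cabinet's. Inside: x 0 to 198 mm, y -139 to +139 mm, but a fixed rack of brass plugs 34 mm high fills y above +103 mm. Side walls 29 mm above the floor; front panel 54 mm, outer face at x = -18 mm. Drawer right out: x up to 154 mm is open above, the rest is under the cabinet top.
- drawer_handle (a point): Middle of the drawer's dark bar handle, which lies along y, 120 mm long, about 10 mm thick, its axis 35 mm in front of the drawer's front face and 44 mm above the bench.
- tray: Yellow open tray for empty tins, fixed, 300 mm (x) by 130 mm (y) by 30 mm tall, walls and floor 5 mm; origin at the centre of its underside.
- probe: Tag probe, upright, 170 mm long; origin at the lower end of its black rubber tip, z up along it. Rubber tip 18 mm across, steel shaft 16 mm across up to 100 mm, brass collar 44 mm across from 100 to 106 mm, black ribbed round grip 22 mm across from 106 to 170 mm. 0.12 kg. It hangs by the collar in the fork rest, tip down.
- probe_tip (a point): Lower end of the probe's rubber tip (the same point as probe).
- fork: Fork rest, fixed, base 80 by 70 mm; origin at the centre of its underside. Two level prongs along its x, top faces 124 mm up, with a 26 mm slot between them centred on the origin (y = 0), open at its -x end and closed at x = +28 mm by the upright. The probe hangs with its collar on the prongs, its axis through the origin and its tip 24 mm above the bench.
- cup: Reader cup, fixed: white round open cup on a grey plinth of 85 by 80 mm; origin at the centre of the underside. Mouth 60 mm across inside, 68 mm outside, rim 62 mm above the bench, inner floor 18 mm above it.
- sight_tube: Glass sight tube 200 mm long with brass ends on rubber blocks at the back; leave it alone.
There are look-alikes about, which are no part of the job. What is shaped like the tin_c but brown or red is not meant.

How it is judged:
On the way, in this order (a step that is already met when the one before it is completed fails the run):
1. the drawer is pulled right out (value of joint drawer above 0.145 m), for 0.2 s.
2. every tin is sorted: full ones upright in the drawer, empty ones upright in the tray (told by their weight on it), let go ((((x of tin_a in the frame of drawer_floor between 0 and 0.198 m and y of tin_a in the frame of drawer_floor between -0.139 and 0.139 m and z of tin_a in the frame of drawer_floor between -0.01 and 0.012 m and angle between tin_a's own z axis and vertical below 0.15 rad and linear speed of tin_a below 0.03 m/s and contact force between tin_a and the fingers below 0.2 N) and contact force between tin_a and cabinet above 2 N) or ((x of tin_a in the frame of tray between -0.145 and 0.145 m and y of tin_a in the frame of tray between -0.06 and 0.06 m and z of tin_a in the frame of tray between -0.01 and 0.017 m and angle between tin_a's own z axis and vertical below 0.15 rad and linear speed of tin_a below 0.03 m/s and contact force between tin_a and the fingers below 0.2 N) and contact force between tin_a and tray below 2 N)) and (((x of tin_b in the frame of drawer_floor between 0 and 0.198 m and y of tin_b in the frame of drawer_floor between -0.139 and 0.139 m and z of tin_b in the frame of drawer_floor between -0.01 and 0.012 m and angle between tin_b's own z axis and vertical below 0.15 rad and linear speed of tin_b below 0.03 m/s and contact force between tin_b and the fingers below 0.2 N) and contact force between tin_b and cabinet above 2 N) or ((x of tin_b in the frame of tray between -0.145 and 0.145 m and y of tin_b in the frame of tray between -0.06 and 0.06 m and z of tin_b in the frame of tray between -0.01 and 0.017 m and angle between tin_b's own z axis and vertical below 0.15 rad and linear speed of tin_b below 0.03 m/s and contact force between tin_b and the fingers below 0.2 N) and contact force between tin_b and tray below 2 N)) and (((x of tin_c in the frame of drawer_floor between 0 and 0.198 m and y of tin_c in the frame of drawer_floor between -0.139 and 0.139 m and z of tin_c in the frame of drawer_floor between -0.01 and 0.012 m and angle between tin_c's own z axis and vertical below 0.15 rad and linear speed of tin_c below 0.03 m/s and contact force between tin_c and the fingers below 0.2 N) and contact force between tin_c and cabinet above 2 N) or ((x of tin_c in the frame of tray between -0.145 and 0.145 m and y of tin_c in the frame of tray between -0.06 and 0.06 m and z of tin_c in the frame of tray between -0.01 and 0.017 m and angle between tin_c's own z axis and vertical below 0.15 rad and linear speed of tin_c below 0.03 m/s and contact force between tin_c and the fingers below 0.2 N) and contact force between tin_c and tray below 2 N)) and (((x of tin_d in the frame of drawer_floor between 0 and 0.198 m and y of tin_d in the frame of drawer_floor between -0.139 and 0.139 m and z of tin_d in the frame of drawer_floor between -0.01 and 0.012 m and angle between tin_d's own z axis and vertical below 0.15 rad and linear speed of tin_d below 0.03 m/s and contact force between tin_d and the fingers below 0.2 N) and contact force between tin_d and cabinet above 2 N) or ((x of tin_d in the frame of tray between -0.145 and 0.145 m and y of tin_d in the frame of tray between -0.06 and 0.06 m and z of tin_d in the frame of tray between -0.01 and 0.017 m and angle between tin_d's own z axis and vertical below 0.15 rad and linear speed of tin_d below 0.03 m/s and contact force between tin_d and the fingers below 0.2 N) and contact force between tin_d and tray below 2 N)) and (((x of tin_e in the frame of drawer_floor between 0 and 0.198 m and y of tin_e in the frame of drawer_floor between -0.139 and 0.139 m and z of tin_e in the frame of drawer_floor between -0.01 and 0.012 m and angle between tin_e's own z axis and vertical below 0.15 rad and linear speed of tin_e below 0.03 m/s and contact force between tin_e and the fingers below 0.2 N) and contact force between tin_e and cabinet above 2 N) or ((x of tin_e in the frame of tray between -0.145 and 0.145 m and y of tin_e in the frame of tray between -0.06 and 0.06 m and z of tin_e in the frame of tray between -0.01 and 0.017 m and angle between tin_e's own z axis and vertical below 0.15 rad and linear speed of tin_e below 0.03 m/s and contact force between tin_e and the fingers below 0.2 N) and contact force between tin_e and tray below 2 N)) and (((x of tin_f in the frame of drawer_floor between 0 and 0.198 m and y of tin_f in the frame of drawer_floor between -0.139 and 0.139 m and z of tin_f in the frame of drawer_floor between -0.01 and 0.012 m and angle between tin_f's own z axis and vertical below 0.15 rad and linear speed of tin_f below 0.03 m/s and contact force between tin_f and the fingers below 0.2 N) and contact force between tin_f and cabinet above 2 N) or ((x of tin_f in the frame of tray between -0.145 and 0.145 m and y of tin_f in the frame of tray between -0.06 and 0.06 m and z of tin_f in the frame of tray between -0.01 and 0.017 m and angle between tin_f's own z axis and vertical below 0.15 rad and linear speed of tin_f below 0.03 m/s and contact force between tin_f and the fingers below 0.2 N) and contact force between tin_f and tray below 2 N))), for 0.3 s.
3. the probe's tip is dipped into the reader cup, at least 12 mm below the rim (z of probe_tip in the frame of cup below 0.05 m and horizontal distance between probe_tip and cup below 0.026 m), for 0.2 s.
At the end, for the whole second after the job is handed in: Full tins stand in the drawer and empty tins in the tray (on the floor of it, within 0.15 rad of upright, at rest); the drawer is shut to within 10 mm; the probe hangs in the fork by its collar, within 12 mm of the slot's centre, 5 mm of its height and 0.12 rad of upright, at rest and let go (all of step 2 and horizontal distance between probe and fork below 0.012 m and z of probe in the frame of fork between 0.019 and 0.029 m and angle between probe's own z axis and vertical below 0.12 rad and linear speed of probe below 0.03 m/s and value of joint drawer below 0.01 m and contact force between probe and the fingers below 0.2 N); the robot touches nothing.
It fails at once if the probe is pressed on the reader cup with more than 12 N (contact force between probe and cup above 12 N).
It fails at once if the glass sight tube is shifted more than 40 mm (distance of sight_tube from where it was at the start of the episode above 0.04 m).
Of tin_a, tin_b, tin_c, tin_d, tin_e, tin_f only 4 to 5 are there at a start; the rules pass over those that are not, and their reading is None.
At some moment in a run one of tin_a, tin_b, tin_c, tin_d, tin_e, tin_f may be knocked a few centimetres aside while the robot is not near it.
It also fails if it takes over 208 s, if anything falls off the work surface, if the arm or the gripper's body presses on something with over 40 N, if the wrist force passes 120 N, or if a joint passes its speed limit or range.

### The arm

A 6-joint arm with a two-finger parallel gripper is mounted at the origin on the work surface. World frame = base frame: x ahead of the robot, y to its left, z up, the work surface at z = 0. Lengths are in m, angles in rad, forces in N, time in s.
With the tool pointing down it reaches from about 0.25 to 0.775 m from the base axis. Payload 4 kg.
Tool frame: the origin (TCP) lies between the finger pads; the fingertips stand 14 mm ahead of it and the grasp point (between the pads) lies 5 mm behind it (manip.tcp_to_tips is the distance from the TCP to the fingertips, in m); z points along the fingers, y is the line along which they close (so a half turn about z gives the same grasp; the last joint's range is limited). The gripper opens to 94 mm and grips with 3 to 60 N. Pads are 16 mm wide; open, the fingers measure 119 mm over their backs; the gripper's body (75 mm by 177 mm) begins 78 mm behind the grasp point.
Start: joints at [1.002, 0.087, 1.371, -0, 1.684, -0.103], TCP at [0.247, 0.491, 0.22] pointing down, gripper open.
Joint ranges: [-3.1, 3.1], [-0.76, 2.03], [0.27, 2.55], [-1.08, 4.22], [0.17, 2.65], [-2.57, 2.57]. Speed limits (rad/s): [2.79, 2.79, 3.14, 3.14, 3.14, 3.14].

### API

Orientations are given as a rotation vector (axis times angle).
In Python, from station import manip gives the robot as it stands.
- The arm moves only by the tool play_rows, never from a script. Its argument "deltas" is a list that holds one entry, the list of rows, each a list of 6 numbers: the shift along the tool's x, y, z as a fraction of full scale, then the turn, a rotation vector about the tool's x, y, z as a fraction of full scale. A call has exactly 10 rows; each row is the pose to reach, as a shift and turn from the pose commanded when the call began, along the tool's axes at that moment, turning the shorter way round; what a row does not reach only later rows make up. Full scale, the value 1, is 80 cm for a shift and pi rad for a turn. A row lasts 1/12 s, in which the tool goes at most 41.7 mm and 7.16 degrees, less where a joint would pass 70% of its speed; a pose out of reach is approached as far as the arm can. A call with a number of a shift or a turn outside -1 to 1 is refused whole. A call with a gripper value outside its range is refused whole. "hand" is the opening, from -1 (shut) to 1 (fully open), set as the call begins (left out, the last holds). The fingers move at their own pace and stop on an object; "grip_force" is the grip in N (left out, the last holds). Time passes only in rows, so rows that repeat a pose let the fingers close, or fill a call up. It gives the time, the measured TCP pose, the force, the opening and the grip force at its end, in the units of the state.
- manip.state(): the state, without advancing time (a new reading comes with each control period).
- manip.snapshot(name): name is "side" or "top" or "wrist"; returns a dict with "color" (384x512x3 uint8, red, green, blue), "depth" (384x512 float32, m along the optical axis (not along the pixel's ray), 0 where there is no reading), "fx", "fy", "cx", "cy" (pixels), "k1" (the pictures are not rectified: a ray, as slopes to the right and down, at radius r is drawn at 1 + k1 r^2 times it, then the intrinsics apply), "rvec" (rotation vector, rad) and "tvec" (3), from world to camera coordinates, as OpenCV has them; the wrist camera has in their place "mount" (4x4, takes a point from camera to tool coordinates, whose origin is the TCP and whose axes are the flange's). Camera axes: x right, y down, z forward; pixel columns grow to the right and rows downward; lengths in m; the calibration is good to about 2 mm. A picture is of the moment at which its call begins: read the wrist's pose just before it.
- manip.hand_in(): hands the job in; it is judged then, once.
The state is a dict: "t": time; "joints": joint angles; "qvel": joint speeds; "joint_efforts": joint torques, N m; "tool_pos": TCP position; "eef_rot": TCP orientation; "ft_force": force on the tool from outside, world axes, zero at the start; "torque": the same for the moment, N m; "width": finger opening in m; "gripper_force": force on a finger pad.
Only numpy, scipy, OpenCV 4.12 (cv2) and the standard library are available. Lean on these libraries where they do the work, as an engineer would, in place of code of your own. Each camera call takes 0.05 s, during which the arm holds its last target. There are 200 camera calls.

## Working session

There is one attempt and no reset: what is moved stays moved. The work goes in short steps, Python scripts to look and compute and a tool call to move; the robot and the scene stay as the last step left them, time stands still between calls to the robot, and variables do not carry over. Pictures are saved under pics/ and viewed, at most 14 in all, crops included, and the job is handed in when it is done.

Besides the shell and the picture viewer there is one more tool, called after "Emit:" as a command line: name --argument value ..., lists and objects as JSON in quotes. play_rows: Moves the arm, as the interface text tells. Its arguments: {"type":"object","properties":{"deltas":{"type":"array","items":{"type":"array","items":{"type":"array","items":{"type":"number"}}}},"hand":{"type":"number"},"grip_force":{"type":"number"}},"required":["deltas"]}

```bash
mkdir -p pics; ls
cat > h.py <<'E'
import numpy as np, cv2
from station import manip
from scipy.spatial.transform import Rotation as R
def snap(n,f=None):
    s=manip.state(); d=manip.snapshot(n)
    if n=='wrist':
        T=np.eye(4);T[:3,:3]=R.from_rotvec(s['eef_rot']).as_matrix();T[:3,3]=s['tool_pos'];d['c2w']=T@np.array(d['mount'])
    else:
        T=np.eye(4);T[:3,:3]=R.from_rotvec(np.ravel(d['rvec'])).as_matrix();T[:3,3]=np.ravel(d['tvec']);d['c2w']=np.linalg.inv(T)
    if f: cv2.imwrite('pics/'+f,cv2.cvtColor(d['color'],cv2.COLOR_RGB2BGR))
    return d
def rays(d,uv):
    uv=np.atleast_2d(np.array(uv,float))
    K=np.array([[d['fx'],0,d['cx']],[0,d['fy'],d['cy']],[0,0,1.]])
    return cv2.undistortPoints(uv.reshape(-1,1,2),K,np.array([d['k1'],0,0,0.]))[:,0]
def world(d,uv):  # by depth
    uv=np.atleast_2d(uv);p=rays(d,uv);z=np.array([d['depth'][int(round(v)),int(round(u))] for u,v in uv])
    c=np.c_[p*z[:,None],z]; return c@d['c2w'][:3,:3].T+d['c2w'][:3,3]
def onz(d,uv,h):  # intersect with plane z=h
    p=rays(d,uv);r=np.c_[p,np.ones(len(p))]@d['c2w'][:3,:3].T;o=d['c2w'][:3,3]
    return o+r*((h-o[2])/r[:,2])[:,None]
def cloud(d):
    H,W=d['depth'].shape;v,u=np.mgrid[:H,:W];p=rays(d,np.c_[u.ravel(),v.ravel()]);z=d['depth'].ravel()
    c=np.c_[p*z[:,None],z]@d['c2w'][:3,:3].T+d['c2w'][:3,3];c[z==0]=np.nan
    return c.reshape(H,W,3)
E
python3 - <<'E'
from h import *
import pickle
s=manip.state();print({k:np.round(v,3) for k,v in s.items()})
for n in('top','side'):
    d=snap(n);pickle.dump(d,open(n+'.pkl','wb'));print(n,d['c2w'].round(2).tolist(),d['fx'],d['k1'])
    cv2.imwrite(f'pics/{n}0.png',cv2.resize(cv2.cvtColor(d['color'],cv2.COLOR_RGB2BGR),(800,600),interpolation=cv2.INTER_CUBIC))
E
```

```text
pics
{'t': np.float64(0.0), 'joints': array([ 1.002,  0.088,  1.372,  0.   ,  1.684, -0.103]), 'qvel': array([-0.001,  0.001, -0.001, -0.001,  0.001, -0.   ]), 'joint_efforts': array([ 0.0000e+00, -3.4018e+01, -3.0242e+01,  7.2000e-02,  3.3000e-02,
       -0.0000e+00]), 'tool_pos': array([0.247, 0.491, 0.218]), 'eef_rot': array([-7.250e-01, -3.056e+00,  3.000e-03]), 'ft_force': array([-0.332, -1.007,  0.092]), 'torque': array([ 0.039, -0.042,  0.016]), 'gripper_force': np.float64(0.0), 'width': np.float64(0.094)}
top [[-0.02, -0.99, 0.14, 0.37], [-1.0, 0.02, 0.0, -0.04], [-0.0, -0.14, -0.99, 1.24], [0.0, 0.0, 0.0, 1.0]] 474.48936025537114 -0.0747240623593695
side [[1.0, -0.01, 0.04, 0.51], [-0.04, -0.51, 0.86, -0.77], [0.01, -0.86, -0.51, 0.48], [0.0, 0.0, 0.0, 1.0]] 365.28506035432804 -0.0041985802058772835
```

View pics/top0.png

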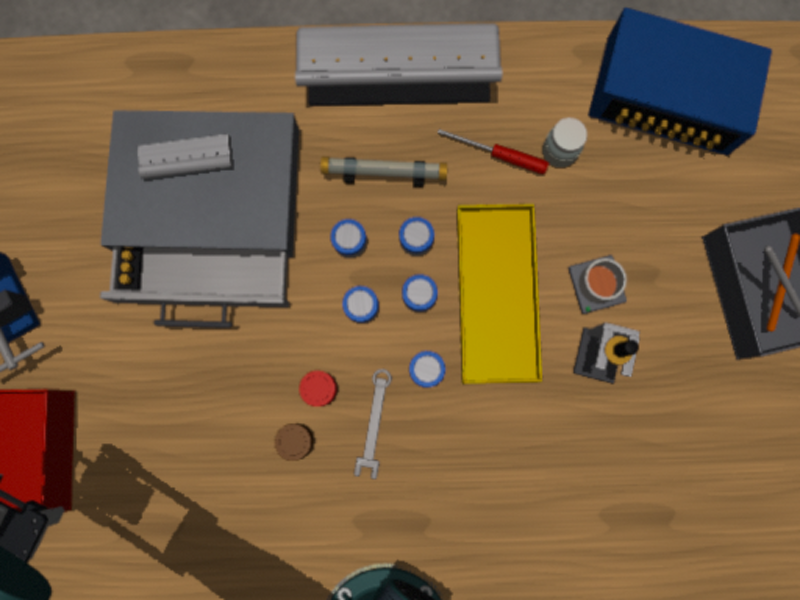

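View pics/side0.png

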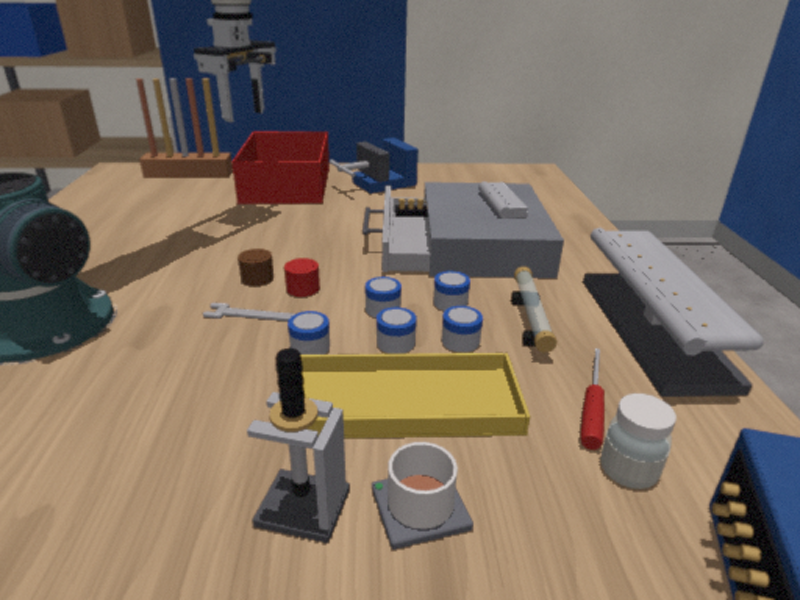

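Top view: five blue-lidded tins at (348,237), (416,235), (420,292), (360,303) and (427,369). The look-alikes are red (317,388) and brown (293,441), and they are ruled out by colour. The cup is at (603,280), the probe and fork at (615,350), the tray at (500,293), and the handle runs from (160,320) to (232,324).

Run:
```python
from h import *
import pickle
d=pickle.load(open('top.pkl','rb'));c=cloud(d);np.set_printoptions(precision=4,suppress=True)
q=.64
for n,pts in dict(tins=[(348,237),(416,235),(420,292),(360,303),(427,369)]).items():
    uv=np.array(pts)*q; print(n,'depth',world(d,uv)); print(' z=.046',onz(d,uv,.046))
hsv=cv2.cvtColor(d['color'],cv2.COLOR_RGB2HSV)
m=((hsv[...,0]>105)&(hsv[...,0]<125)&(hsv[...,1]>130)).astype(np.uint8)
for u,v in np.array([(348,237),(416,235),(420,292),(360,303),(427,369)])*q:
    mm=np.zeros_like(m);mm[int(v)-16:int(v)+17,int(u)-16:int(u)+17]=1;ys,xs=np.nonzero(m*mm)
    (x,y),r=cv2.minEnclosingCircle(np.c_[xs,ys].astype(np.float32));print('ring',x,y,r,onz(d,[(x,y)],.043))
print('tray corners (inner top?)',onz(d,np.array([(458,206),(534,205),(541,381),(463,383)])*q,.03))
print('cab top',world(d,np.array([(116,114),(294,117),(294,245),(106,245)])*q),onz(d,np.array([(113,111),(298,114),(296,249),(103,245)])*q,.075))
print('handle',world(d,np.array([(165,320),(195,323),(228,324)])*q),onz(d,np.array([(160,321),(195,323.5),(232,325)])*q,.049))
print('front panel',onz(d,np.array([(104,296),(286,303)])*q,.066))
print('cup rim',onz(d,np.array([(581,282),(626,280),(603,258),(603,304)])*q,.062))
print('probe top',world(d,[(626*q,348*q)]),onz(d,[(627*q,347*q)],.194))
for n,b in dict(handle=(95,190,155,215),tins=(185,130,295,255),cupfork=(360,155,420,250)).items():
    pass
im=cv2.cvtColor(d['color'],cv2.COLOR_RGB2BGR)
a=cv2.resize(im[130:255,180:300],(576,600),interpolation=cv2.INTER_CUBIC);cv2.imwrite('pics/tins.png',a)
b=cv2.resize(im[155:255,355:420],(390,600),interpolation=cv2.INTER_CUBIC)
e=cv2.resize(im[150:215,60:192],(400,197),interpolation=cv2.INTER_CUBIC)
o=np.zeros((600,790,3),np.uint8);o[:,:390]=b;o[:197,390:]=e;cv2.imwrite('pics/cf.png',o)
# side-view cup & fork
s=pickle.load(open('side.pkl','rb'));cs=cloud(s)
P=cs.reshape(-1,3)
k=(abs(P[:,2]-.124)<.004)&(P[:,1]<-.2)&(P[:,0]<.55)&(P[:,0]>.2);print('prongs',k.sum(),np.nanmin(P[k],0),np.nanmax(P[k],0))
P=c.reshape(-1,3)
k=(abs(P[:,2]-.124)<.006)&(P[:,1]<-.3)&(P[:,0]<.5)&(P[:,0]>.2)&(P[:,1]>-.6);print('prongs',k.sum(),P[k].min(0),P[k].max(0))
k=(P[:,2]>.15)&(P[:,1]<-.3)&(P[:,0]<.5)&(P[:,0]>.2)&(P[:,1]>-.6);print('grip',k.sum(),P[k].min(0),P[k].max(0))
```

```text
tins depth [[ 0.6425  0.0494  0.0484]
 [ 0.6442 -0.063   0.0446]
 [ 0.548  -0.0671  0.0486]
 [ 0.5321  0.0311  0.048 ]
 [ 0.4226 -0.0753  0.0484]]
 z=.046 [[ 0.643   0.0496  0.046 ]
 [ 0.6439 -0.0629  0.046 ]
 [ 0.5484 -0.0672  0.046 ]
 [ 0.5324  0.0312  0.046 ]
 [ 0.4227 -0.0753  0.046 ]]
ring 222.5454559326172 151.4545440673828 11.039475440979004 [[0.6443 0.0503 0.043 ]]
ring 266.3532409667969 150.14163208007812 11.036569595336914 [[ 0.6452 -0.0633  0.043 ]]
ring 268.1586608886719 187.02883911132812 11.181611061096191 [[ 0.5485 -0.0656  0.043 ]]
ring 230.38235473632812 194.23529052734375 11.265422821044922 [[0.532  0.0314 0.043 ]]
ring 273.0703125 235.94140625 11.110368728637695 [[ 0.4234 -0.0749  0.043 ]]
tray corners (inner top?) [[ 0.6961 -0.1354  0.03  ]
 [ 0.6952 -0.264   0.03  ]
 [ 0.3995 -0.2615  0.03  ]
 [ 0.3993 -0.1339  0.03  ]]
cab top [[ 0.8567  0.4355  0.0791]
 [ 0.8451  0.1363  0.0697]
 [ 0.6427  0.1467 -0.0046]
 [ 0.6342  0.4462  0.0697]] [[0.864  0.4427 0.075 ]
 [0.8481 0.1289 0.075 ]
 [0.6186 0.1316 0.075 ]
 [0.6332 0.449  0.075 ]]
handle [[0.5106 0.3505 0.0508]
 [0.5047 0.3006 0.051 ]
 [0.5019 0.2463 0.051 ]] [[0.5094 0.3593 0.049 ]
 [0.5041 0.3012 0.049 ]
 [0.5004 0.2402 0.049 ]]
front panel [[0.5502 0.4477 0.066 ]
 [0.5323 0.1491 0.066 ]]
cup rim [[ 0.5567 -0.3284  0.062 ]
 [ 0.5584 -0.4025  0.062 ]
 [ 0.5955 -0.3669  0.062 ]
 [ 0.5199 -0.3622  0.062 ]]
probe top [[ 0.439  -0.3553  0.1951]] [[ 0.4404 -0.3571  0.194 ]]
prongs 537 [ 0.4014 -0.4008  0.12  ] [ 0.4745 -0.3306  0.128 ]
prongs 377 [ 0.4027 -0.3974  0.1181] [ 0.4824 -0.3264  0.13  ]
grip 133 [ 0.4303 -0.3736  0.1501] [ 0.453  -0.3508  0.1986]
```

View pics/tins.png

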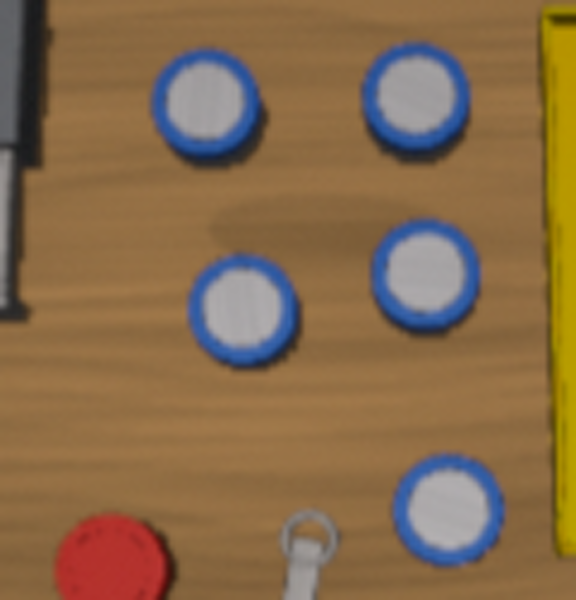

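View pics/cf.png

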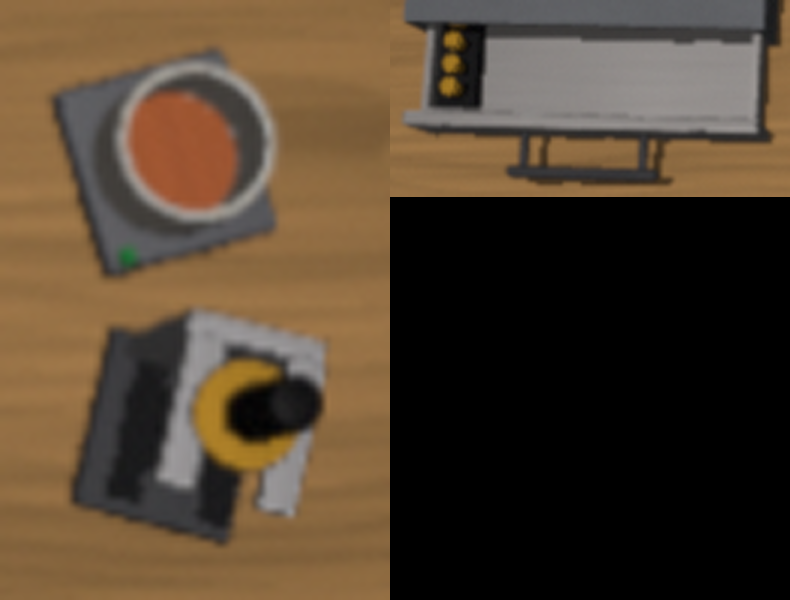

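The crops confirm five blue-lidded tins. The fork slot opens towards -x and is yawed about -13°, with the probe collar at crop (245,413). Next I fit the cabinet, cup and collar more exactly and work out the first move.

```bash
cat >> h.py <<'E'
def to(x,y,z,yaw=None):
    """print deltas (fractions) to reach TCP world pose, tool down, tool y at yaw (deg)"""
    s=manip.state();Rm=R.from_rotvec(s['eef_rot']).as_matrix()
    sh=Rm.T@(np.array([x,y,z])-s['tool_pos'])/.8
    if yaw is None: yaw=np.degrees(np.arctan2(Rm[1,1],Rm[0,1]))
    a=np.radians(yaw);Y=np.array([np.cos(a),np.sin(a),0]);Z=np.array([0,0,-1.]);T=np.c_[np.cross(Y,Z),Y,Z]
    print('to',(x,y,z,round(yaw,1)),sh.round(4),(R.from_matrix(Rm.T@T).as_rotvec()/np.pi).round(4))
E
python3 - <<'E'
from h import *
import pickle
np.set_printoptions(precision=4,suppress=True)
d=pickle.load(open('top.pkl','rb'));P=cloud(d).reshape(-1,3)
k=(abs(P[:,2]-.075)<.004)&(P[:,1]>.1)&(P[:,0]>.58)&(P[:,0]<.9)&(P[:,1]<.5)
r=cv2.minAreaRect(P[k,:2].astype(np.float32));print('cab',k.sum(),r,cv2.boxPoints(r))
k=(abs(P[:,2]-.049)<.006)&(P[:,1]>.2)&(P[:,0]>.48)&(P[:,0]<.52)&(P[:,1]<.4);r=cv2.minAreaRect(P[k,:2].astype(np.float32));print('handle',k.sum(),r);print(np.polyfit(P[k,1],P[k,0],1))
k=(abs(P[:,2]-.062)<.004)&(abs(P[:,0]-.558)<.05)&(abs(P[:,1]+.365)<.05);print('cup',k.sum(),cv2.minEnclosingCircle(P[k,:2].astype(np.float32)))
hsv=cv2.cvtColor(d['color'],cv2.COLOR_RGB2HSV).reshape(-1,3)
k=(abs(P[:,2]-.130)<.006)&(abs(P[:,0]-.44)<.05)&(abs(P[:,1]+.365)<.05)&(hsv[:,0]>10)&(hsv[:,0]<35)&(hsv[:,1]>120);print('collar',k.sum(),cv2.minEnclosingCircle(P[k,:2].astype(np.float32)))
print(onz(d,[(395.8,223.8)],.130))
k=(abs(P[:,2]-.03)<.006)&(P[:,1]<-.1)&(P[:,0]>.35)&(P[:,0]<.75)&(P[:,1]>-.3);print('tray',cv2.minAreaRect(P[k,:2].astype(np.float32)))
to(.504,.301,.20,-3);to(.504,.301,.20,177)
E
```

```text
cab 8131 ((0.7424993515014648, 0.2957373261451721), (0.3086213767528534, 0.23559235036373138), 87.38821411132812) [[0.6178 0.147 ]
 [0.8531 0.1362]
 [0.8672 0.4445]
 [0.6319 0.4553]]
handle 228 ((0.5107660889625549, 0.30457305908203125), (0.12778471410274506, 0.020576661452651024), 87.57878875732422)
[0.031  0.4972]
cup 118 ((0.560668408870697, -0.36843565106391907), 0.03394811972975731)
collar 142 ((0.4419407546520233, -0.3622380793094635), 0.02183055877685547)
[[ 0.4411 -0.3631  0.13  ]]
tray ((0.5747023224830627, -0.19537054002285004), (0.3563975989818573, 0.1551988273859024), 5.138449668884277)
to (0.504, 0.301, 0.2, -3) [-0.394  -0.0678  0.0231] [-0.0006  0.0003  0.3684]
to (0.504, 0.301, 0.2, 177) [-0.394  -0.0678  0.0231] [-0.0003 -0.0006 -0.6316]
```

Emit:
play_rows --deltas '[[[-0.3934, -0.0611, 0.0231, 0, 0, 0.366], [-0.3934, -0.0611, 0.0231, 0, 0, 0.366], [-0.3934, -0.0611, 0.0231, 0, 0, 0.366], [-0.3934, -0.0611, 0.0231, 0, 0, 0.366], [-0.3934, -0.0611, 0.0231, 0, 0, 0.366], [-0.3934, -0.0611, 0.0231, 0, 0, 0.366], [-0.3934, -0.0611, 0.0231, 0, 0, 0.366], [-0.3934, -0.0611, 0.0231, 0, 0, 0.366], [-0.3934, -0.0611, 0.0231, 0, 0, 0.366], [-0.3934, -0.0611, 0.0231, 0, 0, 0.366]]]' --hand -0.23 --grip_force 25

```text
t: 0.93
tool_pos: [0.5073, 0.3047, 0.1996]
eef_rot: [-2.277, -2.163, 0.003]
ft_force: [-0.6, -0.5, 0.4]
width: 0.0365
gripper_force: 0.0
```

Run:
```python
from h import *
s=manip.state();print(s['t'],s['tool_pos'].round(4),s['joints'].round(3),s['width'])
to(.506,.306,.04,-2.6)
d=snap('wrist');print(d['c2w'].round(3).tolist(),d['fx'])
cv2.imwrite('pics/w1.png',cv2.resize(cv2.cvtColor(d['color'],cv2.COLOR_RGB2BGR),(640,480)))
```

```text
0.9333 [0.5073 0.3047 0.1996] [0.445 0.187 1.299 0.    1.659 0.496] 0.036500183933606975
to (0.506, 0.306, 0.04, -2.6) [ 0.0017 -0.0013  0.1995] [-0.0007  0.0003 -0.0019]
[[0.999, -0.048, -0.015, 0.512], [-0.05, -0.966, -0.254, 0.378], [-0.003, 0.254, -0.967, 0.365], [0.0, 0.0, 0.0, 1.0]] 326.6547736114299
```

View pics/w1.png

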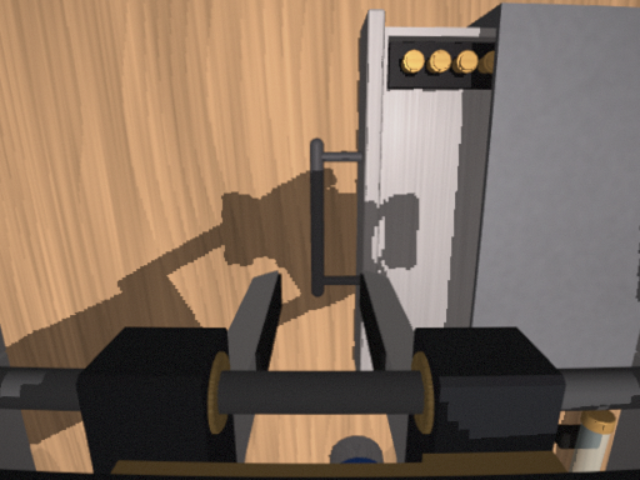

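Wrist view: the handle bar runs from (317,145) to (318,290), parallel to the panel at about u = 370. I check its position against the estimate.

Run:
```python
from h import *
d=snap('wrist')
print(onz(d,np.array([(317,142),(318,294),(317.5,218)])*.8,.044).round(4), world(d,np.array([(317,150),(318,285)])*.8).round(4))
print('panel outer',onz(d,np.array([(361,218)])*.8,.066).round(4))
to(.506,.306,.04,-2.6)
```

```text
[[0.5068 0.369  0.044 ]
 [0.5017 0.2433 0.044 ]
 [0.5044 0.3091 0.044 ]] [[0.5066 0.3632 0.0502]
 [0.5022 0.2537 0.0495]]
panel outer [[0.5374 0.3124 0.066 ]]
to (0.506, 0.306, 0.04, -2.6) [-0.0004  0.0004  0.2005] [-0.0004  0.0001  0.0009]
```

Emit:
play_rows --deltas '[[[0, -0.0015, 0.03, 0, 0, 0], [0, -0.0015, 0.07, 0, 0, 0], [0, -0.0015, 0.11, 0, 0, 0], [0, -0.0015, 0.145, 0, 0, 0], [0, -0.0015, 0.17, 0, 0, 0], [0, -0.0015, 0.185, 0, 0, 0], [0, -0.0015, 0.195, 0, 0, 0], [0, -0.0015, 0.2, 0, 0, 0], [0, -0.0015, 0.2, 0, 0, 0], [0, -0.0015, 0.2, 0, 0, 0]]]'

```text
t: 1.87
tool_pos: [0.5059, 0.3071, 0.0425]
eef_rot: [2.269, 2.172, 0.004]
ft_force: [-0.2, -0.3, 0.3]
width: 0.0362
gripper_force: 0.0
```

Emit:
play_rows --deltas '[[[0, 0, 0, 0, 0, 0], [0, 0, 0, 0, 0, 0], [0, 0, 0, 0, 0, 0], [0, 0, 0, 0, 0, 0], [0, 0, 0, 0, 0, 0], [0, 0, 0, 0, 0, 0], [0, 0, 0, 0, 0, 0], [0, 0, 0, 0, 0, 0], [0, 0, 0, 0, 0, 0], [0, 0, 0, 0, 0, 0]]]' --hand -1

```text
t: 2.7
tool_pos: [0.5053, 0.3066, 0.0416]
eef_rot: [2.27, 2.171, 0.001]
ft_force: [-1.7, -0.5, 4.8]
width: 0.01
gripper_force: 25.0
```

Emit:
play_rows --deltas '[[[0, -0.01, 0, 0, 0, 0], [0, -0.022, 0, 0, 0, 0], [0, -0.036, 0, 0, 0, 0], [0, -0.05, 0, 0, 0, 0], [0, -0.064, 0, 0, 0, 0], [0, -0.078, 0, 0, 0, 0], [0, -0.09, 0, 0, 0, 0], [0, -0.1, 0, 0, 0, 0], [0, -0.106, 0, 0, 0, 0], [0, -0.11, 0, 0, 0, 0]]]'

```text
t: 3.53
tool_pos: [0.4189, 0.3107, 0.0416]
eef_rot: [2.266, 2.169, 0.01]
ft_force: [13.8, 0.2, -3.5]
width: 0.0101
gripper_force: 25.0
```

Run:
```python
from h import *
s=manip.state();print(s['t'],s['tool_pos'].round(4),s['ft_force'],s['width'],s['gripper_force'])
d=snap('wrist','w2.png')
```

```text
3.5333 [0.4189 0.3107 0.0416] [13.81098028  0.22759014 -3.51199675] 0.010109082867097512 24.999797344207764
```

Emit:
play_rows --deltas '[[[0, -0.002, 0, 0, 0, 0], [0, -0.004, 0, 0, 0, 0], [0, -0.006, 0, 0, 0, 0], [0, -0.006, 0, 0, 0, 0], [0, -0.006, 0, 0, 0, 0], [0, -0.006, 0, 0, 0, 0], [0, -0.006, 0, 0, 0, 0], [0, -0.006, 0, 0, 0, 0], [0, -0.006, 0, 0, 0, 0], [0, -0.006, 0, 0, 0, 0]]]'

```text
t: 4.42
tool_pos: [0.4188, 0.3107, 0.0416]
eef_rot: [2.264, 2.164, 0.02]
ft_force: [19.0, 0.2, -6.6]
width: 0.0104
gripper_force: 25.0
```

Emit:
play_rows --deltas '[[[0, 0.004, 0, 0, 0, 0], [0, 0.004, 0, 0, 0, 0], [0, 0.004, 0, 0, 0, 0], [0, 0.004, -0.03, 0, 0, 0], [0, 0.004, -0.08, 0, 0, 0], [0, 0.004, -0.13, 0, 0, 0], [0, 0.004, -0.18, 0, 0, 0.04], [0, 0.004, -0.22, 0, 0, 0.08], [0, 0.004, -0.25, 0, 0, 0.12], [0, 0.004, -0.25, 0, 0, 0.16]]]' --hand -0.23

```text
t: 5.25
tool_pos: [0.4159, 0.3117, 0.2469]
eef_rot: [-2.74, -1.534, -0.013]
ft_force: [0.3, 0.8, -0.2]
width: 0.0358
gripper_force: 0.0
```

```bash
cat >> h.py <<'E'
def tins(verbose=True):
    d=snap('top');P=cloud(d);hsv=cv2.cvtColor(d['color'],cv2.COLOR_RGB2HSV)
    m=((hsv[...,0]>105)&(hsv[...,0]<125)&(hsv[...,1]>130)&(P[...,0]>.3)&(P[...,0]<.75)&(abs(P[...,1]+.0)<.45)&(P[...,2]<.08)).astype(np.uint8)
    n,l,st,ce=cv2.connectedComponentsWithStats(cv2.dilate(m,np.ones((3,3),np.uint8)));out=[]
    for i in range(1,n):
        if st[i,4]<60: continue
        ys,xs=np.nonzero((l==i)&(m>0));(x,y),r=cv2.minEnclosingCircle(np.c_[xs,ys].astype(np.float32))
        z=np.nanmedian(P[...,2][(l==i)&(m>0)]);o=onz(d,[(x,y)],.043 if z<.05 else .055)[0];print('tin',o.round(4),'r',round(r,1),'z',round(z,4));out.append(o)
    return d
E
python3 - <<'E'
from h import *
tins();to(.4234,-.0749,.20,-90)
d=manip.state();print(d['joints'].round(2),d['ft_force'])
E
```

```text
tin [ 0.6454 -0.0633  0.043 ] r 11.1 z 0.0465
tin [0.6443 0.0503 0.043 ] r 11.0 z 0.0468
tin [ 0.5485 -0.0656  0.043 ] r 11.2 z 0.0464
tin [0.532  0.0314 0.043 ] r 11.3 z 0.0466
tin [ 0.4236 -0.0748  0.043 ] r 11.1 z 0.0463
to (0.4234, -0.0749, 0.2, -90) [-0.4053  0.2625  0.0537] [-2.000e-04 -1.400e-03  3.237e-01]
[0.53 0.01 1.4  0.   1.72 1.09] [-0.41364821  0.87353866 -0.79878961]
```

Emit:
play_rows --deltas '[[[-0.4053, 0.2625, 0.0537, 0, -0.001, 0.3237], [-0.4053, 0.2625, 0.0537, 0, -0.001, 0.3237], [-0.4053, 0.2625, 0.0537, 0, -0.001, 0.3237], [-0.4053, 0.2625, 0.0537, 0, -0.001, 0.3237], [-0.4053, 0.2625, 0.0537, 0, -0.001, 0.3237], [-0.4053, 0.2625, 0.0537, 0, -0.001, 0.3237], [-0.4053, 0.2625, 0.0537, 0, -0.001, 0.3237], [-0.4053, 0.2625, 0.0537, 0, -0.001, 0.3237], [-0.4053, 0.2625, 0.0537, 0, -0.001, 0.3237], [-0.4053, 0.2625, 0.0537, 0, -0.001, 0.3237]]]' --hand 0.7

```text
t: 6.13
tool_pos: [0.4246, -0.079, 0.1949]
eef_rot: [3.14, 0.01, -0.014]
ft_force: [0.5, 0.6, -0.0]
width: 0.08
gripper_force: 0.0
```

Run:
```python
from h import *
to(.4236,-.0748,.026,-90)
print(manip.state()['tool_pos'],manip.state()['width'])
```

```text
to (0.4236, -0.0748, 0.026, -90) [ 0.0007 -0.0056  0.2111] [0.0004 0.0028 0.002 ]
[ 0.42456777 -0.07904585  0.19490164] 0.07995939534333385
```

Emit:
play_rows --deltas '[[[0, 0, 0.03, 0, 0, 0], [0, 0, 0.07, 0, 0, 0], [0, 0, 0.11, 0, 0, 0], [0, 0, 0.15, 0, 0, 0], [0, 0, 0.18, 0, 0, 0], [0, 0, 0.2, 0, 0, 0], [0, 0, 0.208, 0, 0, 0], [0, 0, 0.214, 0, 0, 0], [0, 0, 0.214, 0, 0, 0], [0, 0, 0.214, 0, 0, 0]]]' --grip_force 20

```text
t: 6.97
tool_pos: [0.4269, -0.0758, 0.0274]
eef_rot: [3.14, 0.016, -0.003]
ft_force: [0.3, 0.2, 0.7]
width: 0.0799
gripper_force: 0.0
```

Emit:
play_rows --deltas '[[[0, 0, 0, 0, 0, 0], [0, 0, 0, 0, 0, 0], [0, 0, 0, 0, 0, 0], [0, 0, 0, 0, 0, 0], [0, 0, 0, 0, 0, 0], [0, 0, 0, 0, 0, 0], [0, 0, 0, 0, 0, 0], [0, 0, 0, 0, 0, 0], [0, 0, 0, 0, 0, 0], [0, 0, 0, 0, 0, 0]]]' --hand -1

```text
t: 7.8
tool_pos: [0.4272, -0.0761, 0.0276]
eef_rot: [3.14, 0.014, -0.002]
ft_force: [-1.2, 0.1, 5.1]
width: 0.058
gripper_force: 20.0
```

Emit:
play_rows --deltas '[[[0, 0, -0.015, 0, 0, 0], [0, 0, -0.04, 0, 0, 0], [0, 0, -0.07, 0, 0, 0], [0, 0, -0.1, 0, 0, 0], [0, 0, -0.115, 0, 0, 0], [0, 0, -0.12, 0, 0, 0], [0, 0, -0.12, 0, 0, 0], [0, 0, -0.12, 0, 0, 0], [0, 0, -0.12, 0, 0, 0], [0, 0, -0.12, 0, 0, 0]]]'

```text
t: 8.63
tool_pos: [0.4259, -0.0755, 0.1211]
eef_rot: [3.141, 0.014, -0.009]
ft_force: [-0.0, 0.6, -0.4]
width: 0.0575
gripper_force: 20.0
```

Run:
```python
from h import *
to(.43,-.2,.14,-90);to(.52,.28,.14,-90)
s=manip.state();print(s['tool_pos'],s['ft_force'],s['joint_efforts'])
tins()
```

```text
to (0.43, -0.2, 0.14, -90) [ 0.0035  0.1557 -0.0236] [0.0001 0.0018 0.0029]
to (0.52, 0.28, 0.14, -90) [ 0.1214 -0.4432 -0.0244] [0.0001 0.0018 0.0029]
[ 0.42594047 -0.0754623   0.12113088] [-0.04275194  0.59060456 -0.43632129] [ 3.54546864e-03 -2.40392983e+01 -2.97434413e+01  2.79775704e-02
 -4.66337940e-02 -1.56224422e-05]
tin [ 0.6452 -0.0633  0.043 ] r 11.0 z 0.0462
tin [0.6443 0.0503 0.043 ] r 11.0 z 0.0459
tin [ 0.5486 -0.0661  0.043 ] r 11.1 z 0.0469
tin [0.5318 0.0316 0.043 ] r 11.2 z 0.0467
```

Lifted tin reads about -0.4 N, against -3 to -4 N for a full one, so it is empty and goes to the tray. Then on to the next tin at (0.549,-0.066).

Emit:
play_rows --deltas '[[[0.011, 0.05, 0, 0, 0.0018, 0.0029], [0.011, 0.1, 0, 0, 0.0018, 0.0029], [0.011, 0.1557, 0, 0, 0.0018, 0.0029], [0.011, 0.1557, 0.02, 0, 0.0018, 0.0029], [0.011, 0.1557, 0.05, 0, 0.0018, 0.0029], [0.011, 0.1557, 0.08, 0, 0.0018, 0.0029], [0.011, 0.1557, 0.1, 0, 0.0018, 0.0029], [0.011, 0.1557, 0.109, 0, 0.0018, 0.0029], [0.011, 0.1557, 0.109, 0, 0.0018, 0.0029], [0.011, 0.1557, 0.109, 0, 0.0018, 0.0029]]]'

```text
t: 9.52
tool_pos: [0.4365, -0.2002, 0.0357]
eef_rot: [3.141, 0.0, 0.003]
ft_force: [0.7, 0.1, -1.2]
width: 0.0579
gripper_force: 20.0
```

Emit:
play_rows --deltas '[[[0, 0, 0, 0, 0, 0], [0, 0, 0, 0, 0, 0], [0, 0, 0, 0, 0, 0], [0, 0, 0, 0, 0, 0], [0, 0, -0.03, 0, 0, 0], [0, 0, -0.07, 0, 0, 0], [0, 0, -0.107, 0, 0, 0], [0, 0, -0.107, 0, 0, 0], [0, 0, -0.107, 0, 0, 0], [0, 0, -0.107, 0, 0, 0]]]' --hand 0.5

```text
t: 10.35
tool_pos: [0.4359, -0.2001, 0.121]
eef_rot: [3.14, -0.0, 0.004]
ft_force: [-0.5, -0.4, -0.2]
width: 0.0703
gripper_force: 0.0
```

Emit:
play_rows --deltas '[[[0.03, -0.035, 0, 0, 0, 0], [0.06, -0.07, 0, 0, 0, 0], [0.09, -0.105, 0, 0, 0, 0], [0.12, -0.14, 0, 0, 0, 0], [0.1424, -0.1675, 0, 0, 0, 0], [0.1424, -0.1675, 0, 0, 0, 0], [0.1424, -0.1675, 0, 0, 0, 0], [0.1424, -0.1675, 0, 0, 0, 0], [0.1424, -0.1675, 0, 0, 0, 0], [0.1424, -0.1675, 0, 0, 0, 0]]]' --hand 0.7

```text
t: 11.18
tool_pos: [0.5494, -0.0673, 0.1211]
eef_rot: [3.14, -0.003, 0.003]
ft_force: [-1.1, -0.4, -0.4]
width: 0.0801
gripper_force: 0.0
```

Run:
```python
from h import *
to(.5486,-.066,.0276,-90)
tins()
```

```text
to (0.5486, -0.066, 0.0276, -90) [-0.0012 -0.0018  0.1169] [ 0.0005 -0.0007 -0.0006]
tin [0.6443 0.0503 0.043 ] r 11.0 z 0.0463
tin [0.5341 0.0426 0.043 ] r 9.7 z 0.0466
tin [ 0.5421 -0.0663  0.043 ] r 10.6 z 0.0463
tin [ 0.4324 -0.1972  0.055 ] r 11.3 z 0.0515
```

Emit:
play_rows --deltas '[[[-0.001, -0.0015, 0.02, 0, 0, 0], [-0.001, -0.0015, 0.05, 0, 0, 0], [-0.001, -0.0015, 0.08, 0, 0, 0], [-0.001, -0.0015, 0.1, 0, 0, 0], [-0.001, -0.0015, 0.112, 0, 0, 0], [-0.001, -0.0015, 0.1165, 0, 0, 0], [-0.001, -0.0015, 0.1165, 0, 0, 0], [-0.001, -0.0015, 0.1165, 0, 0, 0], [-0.001, -0.0015, 0.1165, 0, 0, 0], [-0.001, -0.0015, 0.1165, 0, 0, 0]]]'

```text
t: 12.07
tool_pos: [0.5508, -0.0655, 0.0299]
eef_rot: [3.14, -0.0, 0.009]
ft_force: [-0.7, 0.3, -0.4]
width: 0.0793
gripper_force: 0.0
```

Emit:
play_rows --deltas '[[[0, 0, 0, 0, 0, 0], [0, 0, 0, 0, 0, 0], [0, 0, 0, 0, 0, 0], [0, 0, 0, 0, 0, 0], [0, 0, 0, 0, 0, 0], [0, 0, 0, 0, 0, 0], [0, 0, 0, 0, 0, 0], [0, 0, 0, 0, 0, 0], [0, 0, 0, 0, 0, 0], [0, 0, 0, 0, 0, 0]]]' --hand -1

```text
t: 12.9
tool_pos: [0.55, -0.0653, 0.0286]
eef_rot: [3.14, -0.0, 0.006]
ft_force: [-0.4, -0.5, 2.6]
width: 0.058
gripper_force: 20.0
```

Emit:
play_rows --deltas '[[[0, 0, -0.015, 0, 0, 0], [0, 0, -0.04, 0, 0, 0], [0, 0, -0.07, 0, 0, 0], [0, 0, -0.1, 0, 0, 0], [0, 0, -0.115, 0, 0, 0], [0, 0, -0.1165, 0, 0, 0], [0, 0, -0.1165, 0, 0, 0], [0, 0, -0.1165, 0, 0, 0], [0, 0, -0.1165, 0, 0, 0], [0, 0, -0.1165, 0, 0, 0]]]'

```text
t: 13.73
tool_pos: [0.5484, -0.0648, 0.1196]
eef_rot: [3.141, -0.0, -0.001]
ft_force: [-0.1, -0.3, -0.7]
width: 0.0576
gripper_force: 20.0
```

Run:
```python
from h import *
s=manip.state();print(s['tool_pos'],s['ft_force'])
# drawer frame: origin (.4717,.3083), yaw -2.7deg
a=np.radians(-2.7);ux=np.array([np.cos(a),np.sin(a)]);uy=np.array([-np.sin(a),np.cos(a)])
for x,y in[(.04,-.08),(.11,-.08),(.04,.04),(.11,.04)]:
    p=np.array([.4717,.3083])+x*ux+y*uy;print((x,y),p.round(4),end=' ');to(*p.round(4),.14,-90)
to(.505,-.2,.14,-90)
tins()
```

```text
[ 0.54843377 -0.06481728  0.11958087] [-0.14986102 -0.32749225 -0.65859411]
(0.04, -0.08) [0.5079 0.2265] to (np.float64(0.5079), np.float64(0.2265), 0.14, -90) [-0.0507 -0.3641 -0.0257] [ 0.0002  0.0001 -0.    ]
(0.11, -0.08) [0.5778 0.2232] to (np.float64(0.5778), np.float64(0.2232), 0.14, -90) [ 0.0367 -0.36   -0.0257] [ 0.0002  0.0001 -0.    ]
(0.04, 0.04) [0.5135 0.3464] to (np.float64(0.5135), np.float64(0.3464), 0.14, -90) [-0.0437 -0.514  -0.0258] [ 0.0002  0.0001 -0.    ]
(0.11, 0.04) [0.5835 0.3431] to (np.float64(0.5835), np.float64(0.3431), 0.14, -90) [ 0.0438 -0.5099 -0.0258] [ 0.0002  0.0001 -0.    ]
to (0.505, -0.2, 0.14, -90) [-0.0543  0.169  -0.0254] [ 0.0002  0.0001 -0.    ]
tin [0.6443 0.0503 0.043 ] r 11.0 z 0.0462
tin [0.5355 0.0451 0.043 ] r 9.2 z 0.0469
tin [0.527  0.0094 0.043 ] r 6.1 z 0.0457
tin [ 0.4324 -0.1972  0.055 ] r 11.3 z 0.0511
```

Reads -0.66 N, so this one is empty too. It goes to the tray, then I go above tin (0.645,-0.063).

Emit:
play_rows --deltas '[[[-0.015, 0.05, 0, 0, 0, 0], [-0.03, 0.1, 0, 0, 0, 0], [-0.048, 0.15, 0, 0, 0, 0], [-0.048, 0.169, 0, 0, 0, 0], [-0.048, 0.169, 0.03, 0, 0, 0], [-0.048, 0.169, 0.07, 0, 0, 0], [-0.048, 0.169, 0.098, 0, 0, 0], [-0.048, 0.169, 0.108, 0, 0, 0], [-0.048, 0.169, 0.108, 0, 0, 0], [-0.048, 0.169, 0.108, 0, 0, 0]]]'

```text
t: 14.62
tool_pos: [0.5112, -0.2003, 0.0349]
eef_rot: [3.141, -0.0, 0.004]
ft_force: [-0.2, -0.1, -0.1]
width: 0.0577
gripper_force: 20.0
```

Emit:
play_rows --deltas '[[[0, 0, 0, 0, 0, 0], [0, 0, 0, 0, 0, 0], [0, 0, 0, 0, 0, 0], [0, 0, 0, 0, 0, 0], [0, 0, -0.03, 0, 0, 0], [0, 0, -0.07, 0, 0, 0], [0, 0, -0.107, 0, 0, 0], [0, 0, -0.107, 0, 0, 0], [0, 0, -0.107, 0, 0, 0], [0, 0, -0.107, 0, 0, 0]]]' --hand 0.5

```text
t: 15.45
tool_pos: [0.5108, -0.2001, 0.1203]
eef_rot: [3.14, -0.0, 0.004]
ft_force: [-0.4, -0.3, 0.4]
width: 0.0705
gripper_force: 0.0
```

Emit:
play_rows --deltas '[[[0.035, -0.035, 0, 0, 0, 0], [0.07, -0.07, 0, 0, 0, 0], [0.105, -0.105, 0, 0, 0, 0], [0.14, -0.14, 0, 0, 0, 0], [0.169, -0.171, 0, 0, 0, 0], [0.169, -0.171, 0, 0, 0, 0], [0.169, -0.171, 0, 0, 0, 0], [0.169, -0.171, 0, 0, 0, 0], [0.169, -0.171, 0, 0, 0, 0], [0.169, -0.171, 0, 0, 0, 0]]]' --hand 0.7

```text
t: 16.28
tool_pos: [0.6453, -0.0647, 0.1207]
eef_rot: [3.14, -0.003, 0.003]
ft_force: [0.3, -0.2, -0.0]
width: 0.0798
gripper_force: 0.0
```

Run:
```python
from h import *
to(.6452,-.0633,.0276,-90)
tins()
```

```text
to (0.6452, -0.0633, 0.0276, -90) [-0.0004 -0.0019  0.1164] [ 0.0005 -0.0007 -0.0006]
tin [0.6445 0.0517 0.043 ] r 10.8 z 0.0462
tin [ 0.6451 -0.0635  0.043 ] r 10.9 z 0.0461
tin [ 0.5097 -0.1971  0.055 ] r 11.2 z 0.0512
tin [ 0.4324 -0.1972  0.055 ] r 11.3 z 0.0512
```

Emit:
play_rows --deltas '[[[0, -0.0015, 0.02, 0, 0, 0], [0, -0.0015, 0.05, 0, 0, 0], [0, -0.0015, 0.08, 0, 0, 0], [0, -0.0015, 0.1, 0, 0, 0], [0, -0.0015, 0.112, 0, 0, 0], [0, -0.0015, 0.1165, 0, 0, 0], [0, -0.0015, 0.1165, 0, 0, 0], [0, -0.0015, 0.1165, 0, 0, 0], [0, -0.0015, 0.1165, 0, 0, 0], [0, -0.0015, 0.1165, 0, 0, 0]]]'

```text
t: 17.17
tool_pos: [0.6477, -0.0626, 0.0297]
eef_rot: [3.14, -0.0, 0.01]
ft_force: [0.6, 0.2, -0.5]
width: 0.0798
gripper_force: 0.0
```

Emit:
play_rows --deltas '[[[0, 0, 0, 0, 0, 0], [0, 0, 0, 0, 0, 0], [0, 0, 0, 0, 0, 0], [0, 0, 0, 0, 0, 0], [0, 0, 0, 0, 0, 0], [0, 0, 0, 0, 0, 0], [0, 0, 0, 0, 0, 0], [0, 0, 0, 0, 0, 0], [0, 0, 0, 0, 0, 0], [0, 0, 0, 0, 0, 0]]]' --hand -1

```text
t: 18.0
tool_pos: [0.6468, -0.0629, 0.0282]
eef_rot: [3.139, -0.0, 0.006]
ft_force: [-0.7, -2.7, 2.3]
width: 0.0577
gripper_force: 20.0
```

Emit:
play_rows --deltas '[[[0, 0, -0.015, 0, 0, 0], [0, 0, -0.04, 0, 0, 0], [0, 0, -0.07, 0, 0, 0], [0, 0, -0.1, 0, 0, 0], [0, 0, -0.13, 0, 0, 0], [0, 0, -0.14, 0, 0, 0], [0, 0, -0.14, 0, 0, 0], [0, 0, -0.14, 0, 0, 0], [0, 0, -0.14, 0, 0, 0], [0, 0, -0.14, 0, 0, 0]]]'

```text
t: 18.83
tool_pos: [0.6448, -0.0618, 0.1368]
eef_rot: [3.141, 0.0, -0.003]
ft_force: [-0.4, 0.2, -3.2]
width: 0.0577
gripper_force: 20.0
```

Run:
```python
from h import *
s=manip.state();print(s['tool_pos'],s['ft_force'])
to(.585,-.2,.14,-90);to(.5778,.2232,.14,-90)
tins()
```

```text
[ 0.64483069 -0.06183221  0.13680991] [-0.44395288  0.17550576 -3.22659573]
to (0.585, -0.2, 0.14, -90) [-0.0748  0.1727 -0.0038] [0.0001 0.0006 0.    ]
to (0.5778, 0.2232, 0.14, -90) [-0.0838 -0.3563 -0.0039] [0.0001 0.0006 0.    ]
tin [0.6457 0.0569 0.043 ] r 10.4 z 0.0462
tin [ 0.5097 -0.1971  0.055 ] r 11.2 z 0.051
tin [ 0.4324 -0.1972  0.055 ] r 11.3 z 0.0514
```

Reads -3.2 N, so this one is full and goes in the drawer.

Emit:
play_rows --deltas '[[[-0.01, -0.04, 0, 0, 0, 0], [-0.02, -0.09, 0, 0, 0, 0], [-0.035, -0.14, 0, 0, 0, 0], [-0.045, -0.19, 0, 0, 0, 0], [-0.055, -0.24, 0, 0, 0, 0], [-0.07, -0.29, 0, 0, 0, 0], [-0.08, -0.33, 0, 0, 0, 0], [-0.0838, -0.3563, 0, 0, 0, 0], [-0.0838, -0.3563, 0, 0, 0, 0], [-0.0838, -0.3563, 0, 0, 0, 0]]]'

```text
t: 19.72
tool_pos: [0.5783, 0.2238, 0.138]
eef_rot: [3.139, 0.004, 0.002]
ft_force: [-0.2, -0.4, -3.9]
width: 0.0577
gripper_force: 20.0
```

Emit:
play_rows --deltas '[[[0, 0, 0, 0, 0, 0], [0, 0, 0.03, 0, 0, 0], [0, 0, 0.06, 0, 0, 0], [0, 0, 0.085, 0, 0, 0], [0, 0, 0.1, 0, 0, 0], [0, 0, 0.11, 0, 0, 0], [0, 0, 0.116, 0, 0, 0], [0, 0, 0.1195, 0, 0, 0], [0, 0, 0.1195, 0, 0, 0], [0, 0, 0.1195, 0, 0, 0]]]'

```text
t: 20.55
tool_pos: [0.5804, 0.2228, 0.0448]
eef_rot: [3.141, -0.0, 0.008]
ft_force: [-0.2, 1.0, -3.7]
width: 0.0576
gripper_force: 20.0
```

Run:
```python
from h import *
s=manip.state();print(s['tool_pos'],s['ft_force'])
to(.5778,.2232,.0402,-90)
```

```text
[0.58036395 0.22277737 0.04484722] [-0.16991541  0.97382793 -3.66378847]
to (0.5778, 0.2232, 0.0402, -90) [-0.0032 -0.0005  0.0058] [ 0.0003 -0.0016 -0.0001]
```

Emit:
play_rows --deltas '[[[0, 0, 0.002, 0, 0, 0], [0, 0, 0.004, 0, 0, 0], [0, 0, 0.0056, 0, 0, 0], [0, 0, 0.0056, 0, 0, 0], [0, 0, 0.0056, 0, 0, 0], [0, 0, 0.0056, 0, 0, 0], [0, 0, 0.0056, 0, 0, 0], [0, 0, 0.0056, 0, 0, 0], [0, 0, 0.0056, 0, 0, 0], [0, 0, 0.0056, 0, 0, 0]]]'

```text
t: 21.38
tool_pos: [0.5801, 0.2229, 0.0401]
eef_rot: [3.141, -0.0, 0.007]
ft_force: [-0.1, 0.8, 5.4]
width: 0.0576
gripper_force: 20.0
```

Emit:
play_rows --deltas '[[[0, 0, 0, 0, 0, 0], [0, 0, 0, 0, 0, 0], [0, 0, 0, 0, 0, 0], [0, 0, 0, 0, 0, 0], [0, 0, -0.03, 0, 0, 0], [0, 0, -0.07, 0, 0, 0], [0, 0, -0.11, 0, 0, 0], [0, 0, -0.122, 0, 0, 0], [0, 0, -0.122, 0, 0, 0], [0, 0, -0.122, 0, 0, 0]]]' --hand 0.5

```text
t: 22.22
tool_pos: [0.5791, 0.2227, 0.1363]
eef_rot: [3.14, -0.0, 0.005]
ft_force: [-0.4, -0.5, -0.6]
width: 0.0702
gripper_force: 0.0
```

Run:
```python
from h import *
s=manip.state();print(s['tool_pos'],s['ft_force'])
tins()
to(.6443,.0503,.1207,-90)
```

```text
[0.57910678 0.22273911 0.1362524 ] [-0.38571324 -0.47057579 -0.58755658]
tin [0.6443 0.0503 0.043 ] r 11.0 z 0.0465
tin [0.5645 0.2099 0.055 ] r 8.1 z 0.0576
tin [ 0.5097 -0.1971  0.055 ] r 11.2 z 0.0511
tin [0.4879 0.032  0.043 ] r 11.2 z 0.0459
tin [ 0.4324 -0.1972  0.055 ] r 11.3 z 0.0507
to (0.6443, 0.0503, 0.1207, -90) [0.0826 0.2152 0.0179] [ 0.0007  0.     -0.    ]
```

One tin has been knocked from (0.532,0.032) to (0.488,0.032). I go on to the tin at (0.644,0.050).

Emit:
play_rows --deltas '[[[0.02, 0.05, 0, 0, 0, 0], [0.04, 0.1, 0, 0, 0, 0], [0.06, 0.15, 0, 0, 0, 0], [0.0826, 0.19, 0.01, 0, 0, 0], [0.0826, 0.2152, 0.0179, 0, 0, 0], [0.0826, 0.2152, 0.0179, 0, 0, 0], [0.0826, 0.2152, 0.0179, 0, 0, 0], [0.0826, 0.2152, 0.0179, 0, 0, 0], [0.0826, 0.2152, 0.0179, 0, 0, 0], [0.0826, 0.2152, 0.0179, 0, 0, 0]]]' --hand 0.7

```text
t: 23.1
tool_pos: [0.645, 0.0523, 0.123]
eef_rot: [3.141, 0.003, 0.005]
ft_force: [0.4, 0.1, 0.0]
width: 0.08
gripper_force: 0.0
```

Emit:
play_rows --deltas '[[[0, 0, 0.02, 0, 0, 0], [0, 0, 0.05, 0, 0, 0], [0, 0, 0.08, 0, 0, 0], [0, 0, 0.1, 0, 0, 0], [0, 0, 0.112, 0, 0, 0], [0, 0, 0.1165, 0, 0, 0], [0, 0, 0.1165, 0, 0, 0], [0, 0, 0.1165, 0, 0, 0], [0, 0, 0.1165, 0, 0, 0], [0, 0, 0.1165, 0, 0, 0]]]'

```text
t: 23.93
tool_pos: [0.6467, 0.0505, 0.0315]
eef_rot: [3.14, -0.0, 0.01]
ft_force: [-0.7, 0.3, 0.2]
width: 0.0801
gripper_force: 0.0
```

Emit:
play_rows --deltas '[[[0, 0, 0, 0, 0, 0], [0, 0, 0, 0, 0, 0], [0, 0, 0, 0, 0, 0], [0, 0, 0, 0, 0, 0], [0, 0, 0, 0, 0, 0], [0, 0, 0, 0, 0, 0], [0, 0, 0, 0, 0, 0], [0, 0, 0, 0, 0, 0], [0, 0, 0, 0, 0, 0], [0, 0, 0, 0, 0, 0]]]' --hand -1

```text
t: 24.77
tool_pos: [0.6458, 0.05, 0.0299]
eef_rot: [3.139, -0.0, 0.005]
ft_force: [-0.1, -2.7, 1.6]
width: 0.0575
gripper_force: 20.0
```

Emit:
play_rows --deltas '[[[0, 0, -0.015, 0, 0, 0], [0, 0, -0.04, 0, 0, 0], [0, 0, -0.07, 0, 0, 0], [0, 0, -0.1, 0, 0, 0], [0, 0, -0.13, 0, 0, 0], [0, 0, -0.14, 0, 0, 0], [0, 0, -0.14, 0, 0, 0], [0, 0, -0.14, 0, 0, 0], [0, 0, -0.14, 0, 0, 0], [0, 0, -0.14, 0, 0, 0]]]'

```text
t: 25.6
tool_pos: [0.6438, 0.0508, 0.1386]
eef_rot: [3.14, 0.0, -0.003]
ft_force: [0.4, -0.8, -3.5]
width: 0.0574
gripper_force: 20.0
```

Run:
```python
from h import *
s=manip.state();print(s['tool_pos'],s['ft_force'])
to(.585,-.2,.137,-90);to(.5835,.3431,.137,-90)
d=tins();cv2.imwrite('pics/t3.png',cv2.resize(cv2.cvtColor(d['color'],cv2.COLOR_RGB2BGR),(800,600)))
```

```text
[0.64384143 0.05077574 0.13864636] [ 0.35232239 -0.75068147 -3.50661957]
to (0.585, -0.2, 0.137, -90) [-0.0736  0.3135  0.0026] [0.0004 0.0007 0.    ]
to (0.5835, 0.3431, 0.137, -90) [-0.0754 -0.3654  0.0018] [0.0004 0.0007 0.    ]
tin [0.579  0.2236 0.055 ] r 11.2 z 0.0581
tin [ 0.5097 -0.1971  0.055 ] r 11.2 z 0.0516
tin [0.4849 0.0228 0.043 ] r 10.0 z 0.0465
tin [ 0.4325 -0.1972  0.055 ] r 11.3 z 0.0514
```

Reads -3.5 N, so full; it goes in the drawer next to the first.

Emit:
play_rows --deltas '[[[-0.01, -0.04, 0, 0, 0, 0], [-0.02, -0.09, 0, 0, 0, 0], [-0.03, -0.14, 0, 0, 0, 0], [-0.04, -0.19, 0, 0, 0, 0], [-0.05, -0.24, 0, 0, 0, 0], [-0.06, -0.29, 0, 0, 0, 0], [-0.07, -0.33, 0, 0, 0, 0], [-0.0754, -0.3654, 0, 0, 0, 0], [-0.0754, -0.3654, 0, 0, 0, 0], [-0.0754, -0.3654, 0, 0, 0, 0]]]'

```text
t: 26.48
tool_pos: [0.5837, 0.3445, 0.1393]
eef_rot: [3.139, 0.005, 0.001]
ft_force: [-0.1, -0.9, -4.0]
width: 0.0578
gripper_force: 20.0
```

Emit:
play_rows --deltas '[[[0, 0, 0, 0, 0, 0], [0, 0, 0.03, 0, 0, 0], [0, 0, 0.06, 0, 0, 0], [0, 0, 0.085, 0, 0, 0], [0, 0, 0.1, 0, 0, 0], [0, 0, 0.11, 0, 0, 0], [0, 0, 0.115, 0, 0, 0], [0, 0, 0.119, 0, 0, 0], [0, 0, 0.119, 0, 0, 0], [0, 0, 0.119, 0, 0, 0]]]'

```text
t: 27.32
tool_pos: [0.5861, 0.3431, 0.0473]
eef_rot: [3.141, -0.0, 0.008]
ft_force: [0.9, 0.3, -3.3]
width: 0.0575
gripper_force: 20.0
```

Emit:
play_rows --deltas '[[[0, 0, 0.002, 0, 0, 0], [0, 0, 0.004, 0, 0, 0], [0, 0, 0.0055, 0, 0, 0], [0, 0, 0.0055, 0, 0, 0], [0, 0, 0.0055, 0, 0, 0], [0, 0, 0.0055, 0, 0, 0], [0, 0, 0.0055, 0, 0, 0], [0, 0, 0.0055, 0, 0, 0], [0, 0, 0.0055, 0, 0, 0], [0, 0, 0.0055, 0, 0, 0]]]'

```text
t: 28.15
tool_pos: [0.5856, 0.343, 0.042]
eef_rot: [3.141, -0.0, 0.006]
ft_force: [-0.3, 1.2, 0.0]
width: 0.0576
gripper_force: 20.0
```

Emit:
play_rows --deltas '[[[0, 0, 0, 0, 0, 0], [0, 0, 0, 0, 0, 0], [0, 0, 0, 0, 0, 0], [0, 0, 0, 0, 0, 0], [0, 0, -0.03, 0, 0, 0], [0, 0, -0.07, 0, 0, 0], [0, 0, -0.11, 0, 0, 0], [0, 0, -0.122, 0, 0, 0], [0, 0, -0.122, 0, 0, 0], [0, 0, -0.122, 0, 0, 0]]]' --hand 0.5

```text
t: 28.98
tool_pos: [0.585, 0.3429, 0.1389]
eef_rot: [3.14, -0.0, 0.006]
ft_force: [0.7, -0.3, -0.8]
width: 0.0707
gripper_force: 0.0
```

Run:
```python
from h import *
d=tins();cv2.imwrite('pics/t4.png',cv2.resize(cv2.cvtColor(d['color'],cv2.COLOR_RGB2BGR),(800,600)))
to(.4879,.032,.1207,-90)
```

```text
tin [0.579  0.2229 0.055 ] r 11.4 z 0.058
tin [0.5792 0.3432 0.055 ] r 10.7 z 0.0581
tin [ 0.509  -0.1974  0.055 ] r 11.3 z 0.0512
tin [0.4879 0.032  0.043 ] r 11.2 z 0.0463
tin [ 0.4324 -0.1972  0.055 ] r 11.3 z 0.0514
to (0.4879, 0.032, 0.1207, -90) [-0.1203  0.3882  0.0214] [ 0.0008 -0.0001 -0.    ]
```

Emit:
play_rows --deltas '[[[-0.015, 0.05, 0, 0, 0, 0], [-0.03, 0.1, 0, 0, 0, 0], [-0.045, 0.15, 0, 0, 0, 0], [-0.06, 0.2, 0, 0, 0, 0], [-0.075, 0.25, 0, 0, 0, 0], [-0.09, 0.3, 0, 0, 0, 0], [-0.105, 0.345, 0.01, 0, 0, 0], [-0.1203, 0.3882, 0.0214, 0, 0, 0], [-0.1203, 0.3882, 0.0214, 0, 0, 0], [-0.1203, 0.3882, 0.0214, 0, 0, 0]]]' --hand 0.7

```text
t: 29.87
tool_pos: [0.4863, 0.031, 0.1188]
eef_rot: [3.141, -0.006, -0.005]
ft_force: [-0.3, 0.4, -0.3]
width: 0.0799
gripper_force: 0.0
```

Emit:
play_rows --deltas '[[[0, 0, 0.02, 0, 0, 0], [0, 0, 0.05, 0, 0, 0], [0, 0, 0.08, 0, 0, 0], [0, 0, 0.1, 0, 0, 0], [0, 0, 0.112, 0, 0, 0], [0, 0, 0.1165, 0, 0, 0], [0, 0, 0.1165, 0, 0, 0], [0, 0, 0.1165, 0, 0, 0], [0, 0, 0.1165, 0, 0, 0], [0, 0, 0.1165, 0, 0, 0]]]'

```text
t: 30.7
tool_pos: [0.4901, 0.0323, 0.0302]
eef_rot: [3.14, 0.0, 0.009]
ft_force: [0.4, 0.4, -0.8]
width: 0.08
gripper_force: 0.0
```

Emit:
play_rows --deltas '[[[0, 0, 0, 0, 0, 0], [0, 0, 0, 0, 0, 0], [0, 0, 0, 0, 0, 0], [0, 0, 0, 0, 0, 0], [0, 0, 0, 0, 0, 0], [0, 0, 0, 0, 0, 0], [0, 0, 0, 0, 0, 0], [0, 0, 0, 0, 0, 0], [0, 0, 0, 0, 0, 0], [0, 0, 0, 0, 0, 0]]]' --hand -1

```text
t: 31.53
tool_pos: [0.4892, 0.0321, 0.0292]
eef_rot: [3.14, -0.0, 0.005]
ft_force: [-0.1, -0.1, 4.1]
width: 0.0579
gripper_force: 20.0
```

Emit:
play_rows --deltas '[[[0, 0, -0.015, 0, 0, 0], [0, 0, -0.04, 0, 0, 0], [0, 0, -0.07, 0, 0, 0], [0, 0, -0.1, 0, 0, 0], [0, 0, -0.13, 0, 0, 0], [0, 0, -0.14, 0, 0, 0], [0, 0, -0.14, 0, 0, 0], [0, 0, -0.14, 0, 0, 0], [0, 0, -0.14, 0, 0, 0], [0, 0, -0.14, 0, 0, 0]]]'

```text
t: 32.37
tool_pos: [0.4875, 0.0325, 0.1386]
eef_rot: [3.14, -0.0, -0.002]
ft_force: [-0.2, -0.1, -0.2]
width: 0.0576
gripper_force: 20.0
```

Run:
```python
from h import *
s=manip.state();print(s['tool_pos'],s['ft_force'])
to(.585,-.2,.137,-90);to(.5105,.285,.137,-90);to(.5079,.2265,.137,-90)
d=tins()
```

```text
[0.48747305 0.0324791  0.13859834] [-0.16926773 -0.1438656  -0.24222977]
to (0.585, -0.2, 0.137, -90) [0.1219 0.2906 0.0022] [ 0.0004  0.0003 -0.    ]
to (0.5105, 0.285, 0.137, -90) [ 0.0288 -0.3157  0.0016] [ 0.0004  0.0003 -0.    ]
to (0.5079, 0.2265, 0.137, -90) [ 0.0255 -0.2425  0.0017] [ 0.0004  0.0003 -0.    ]
tin [0.5845 0.3428 0.055 ] r 11.5 z 0.0582
tin [0.5797 0.2229 0.055 ] r 11.3 z 0.0585
tin [ 0.509  -0.1974  0.055 ] r 11.3 z 0.051
tin [ 0.4324 -0.1972  0.055 ] r 11.3 z 0.0512
```

Reads -0.24 N, so empty; it goes in the tray.

Emit:
play_rows --deltas '[[[0.02, 0.045, 0, 0, 0, 0], [0.04, 0.09, 0, 0, 0, 0], [0.06, 0.135, 0, 0, 0, 0], [0.08, 0.18, 0, 0, 0, 0], [0.1, 0.225, 0, 0, 0, 0], [0.12, 0.265, 0, 0, 0, 0], [0.125, 0.2906, 0, 0, 0, 0], [0.125, 0.2906, 0, 0, 0, 0], [0.125, 0.2906, 0, 0, 0, 0], [0.125, 0.2906, 0, 0, 0, 0]]]'

```text
t: 33.25
tool_pos: [0.5881, -0.1992, 0.1404]
eef_rot: [-3.141, -0.0, -0.002]
ft_force: [-0.2, 0.3, -0.2]
width: 0.0577
gripper_force: 20.0
```

Emit:
play_rows --deltas '[[[0, 0, 0.02, 0, 0, 0], [0, 0, 0.05, 0, 0, 0], [0, 0, 0.08, 0, 0, 0], [0, 0, 0.105, 0, 0, 0], [0, 0, 0.12, 0, 0, 0], [0, 0, 0.126, 0, 0, 0], [0, 0, 0.131, 0, 0, 0], [0, 0, 0.131, 0, 0, 0], [0, 0, 0.131, 0, 0, 0], [0, 0, 0.131, 0, 0, 0]]]'

```text
t: 34.08
tool_pos: [0.59, -0.2006, 0.0384]
eef_rot: [3.139, 0.0, 0.009]
ft_force: [-0.0, 0.2, 0.0]
width: 0.0577
gripper_force: 20.0
```

Emit:
play_rows --deltas '[[[0, 0, 0, 0, 0, 0], [0, 0, 0, 0, 0, 0], [0, 0, 0, 0, 0, 0], [0, 0, 0, 0, 0, 0], [0, 0, -0.03, 0, 0, 0], [0, 0, -0.08, 0, 0, 0], [0, 0, -0.13, 0, 0, 0], [0, 0, -0.18, 0, 0, 0], [0, 0, -0.23, 0, 0, 0], [0, 0, -0.28, 0, 0, 0]]]' --hand 0.5

```text
t: 34.92
tool_pos: [0.588, -0.1998, 0.2629]
eef_rot: [3.14, -0.0, 0.006]
ft_force: [1.1, 0.0, -0.2]
width: 0.0702
gripper_force: 0.0
```

Run:
```python
from h import *
d=tins();cv2.imwrite('pics/t5.png',cv2.resize(cv2.cvtColor(d['color'],cv2.COLOR_RGB2BGR),(800,600)))
to(.40,-.26,.30,-90)
to(.4419,-.3625,.28,-90)
s=snap('side','s5.png')
```

```text
tin [ 0.5872 -0.1979  0.055 ] r 11.1 z 0.0518
tin [0.5845 0.3428 0.055 ] r 11.5 z 0.0577
tin [0.5794 0.2229 0.055 ] r 11.4 z 0.058
to (0.4, -0.26, 0.3, -90) [-0.2377  0.0741 -0.0369] [ 0.0027 -0.006  -0.    ]
to (0.4419, -0.3625, 0.28, -90) [-0.1858  0.202  -0.0098] [ 0.0027 -0.006  -0.    ]
```

View pics/t5.png

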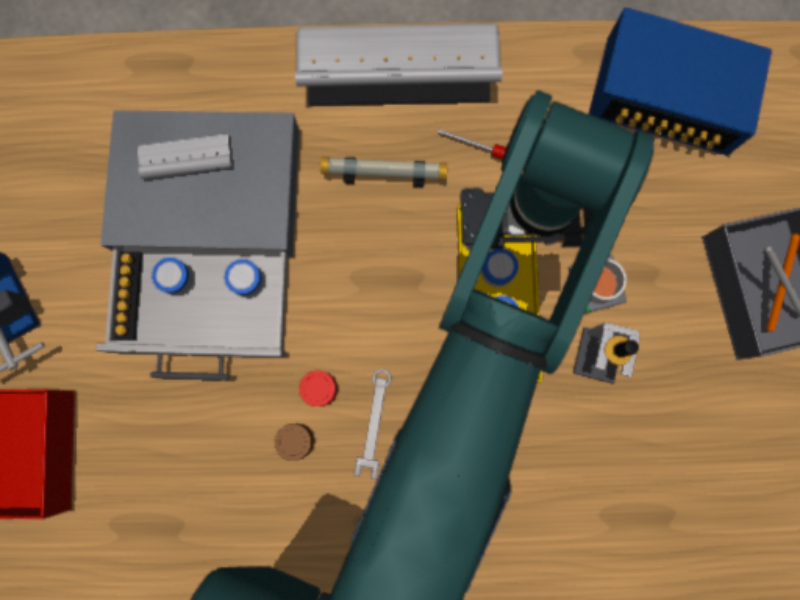

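Top view: two tins upright in the drawer at (170,275) and (242,277), the tray tins partly hidden by the arm, and nothing left on the bench. Next is the probe; I go above it and check from the wrist camera.

Emit:
play_rows --deltas '[[[-0.03, 0.033, -0.0098, 0, 0, 0], [-0.06, 0.066, -0.0098, 0, 0, 0], [-0.09, 0.099, -0.0098, 0, 0, 0], [-0.12, 0.132, -0.0098, 0, 0, 0], [-0.15, 0.165, -0.0098, 0, 0, 0], [-0.1858, 0.202, -0.0098, 0, 0, 0], [-0.1858, 0.202, -0.0098, 0, 0, 0], [-0.1858, 0.202, -0.0098, 0, 0, 0], [-0.1858, 0.202, -0.0098, 0, 0, 0], [-0.1858, 0.202, -0.0098, 0, 0, 0]]]'

```text
t: 35.85
tool_pos: [0.4404, -0.3606, 0.268]
eef_rot: [3.141, 0.002, 0.005]
ft_force: [1.1, 0.1, -0.3]
width: 0.0703
gripper_force: 0.0
```

Run:
```python
from h import *
d=snap('wrist');cv2.imwrite('pics/w3.png',cv2.resize(cv2.cvtColor(d['color'],cv2.COLOR_RGB2BGR),(640,480)))
import pickle;pickle.dump(d,open('w3.pkl','wb'))
P=cloud(d);Q=P.reshape(-1,3)
k=(Q[:,2]>.185)&(Q[:,2]<.2)&(abs(Q[:,0]-.442)<.03)&(abs(Q[:,1]+.362)<.03)
print('grip top',k.sum(),cv2.minEnclosingCircle(Q[k,:2].astype(np.float32)) if k.sum() else '')
hsv=cv2.cvtColor(d['color'],cv2.COLOR_RGB2HSV).reshape(-1,3)
k=(abs(Q[:,2]-.130)<.006)&(abs(Q[:,0]-.44)<.05)&(abs(Q[:,1]+.365)<.05)&(hsv[:,0]>10)&(hsv[:,0]<35)&(hsv[:,1]>120);print('collar',k.sum(),cv2.minEnclosingCircle(Q[k,:2].astype(np.float32)) if k.sum() else '')
k=(abs(Q[:,2]-.062)<.004)&(abs(Q[:,0]-.558)<.05)&(abs(Q[:,1]+.365)<.05);print('cup',k.sum(),cv2.minEnclosingCircle(Q[k,:2].astype(np.float32)) if k.sum() else '')
tins();to(.4419,-.3622,.162,-90)
```

```text
grip top 626 ((0.44107457995414734, -0.3650496006011963), 0.010922826826572418)
collar 830 ((0.4411456882953644, -0.36449116468429565), 0.02155066281557083)
cup 774 ((0.560772180557251, -0.3699745833873749), 0.034109730273485184)
tin [ 0.5863 -0.198   0.055 ] r 11.2 z 0.0517
tin [0.5845 0.3428 0.055 ] r 11.5 z 0.0578
tin [0.5794 0.2229 0.055 ] r 11.4 z 0.058
tin [ 0.509  -0.1974  0.055 ] r 11.3 z 0.0512
tin [ 0.4324 -0.1972  0.055 ] r 11.3 z 0.0516
to (0.4419, -0.3622, 0.162, -90) [0.0012 0.0021 0.1327] [ 0.0003 -0.001   0.0007]
```

View pics/w3.png

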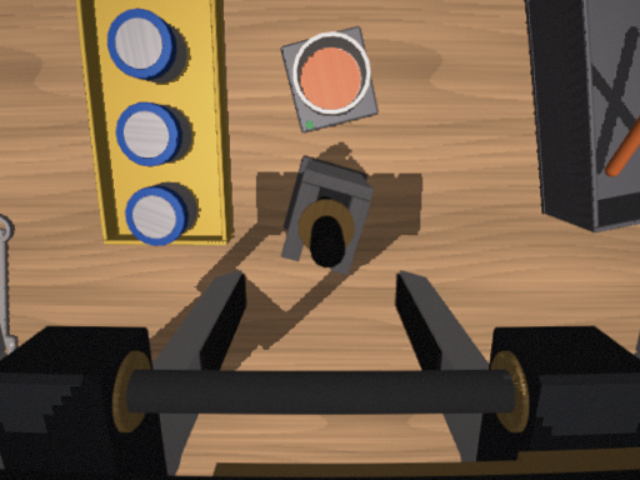

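Wrist view: probe grip at (327,240), cup at (331,75), and three tins upright in the tray. Probe (0.441,-0.364) and cup (0.561,-0.370) agree with the top view and the given diameters. I grasp and lift.

Emit:
play_rows --deltas '[[[0.001, 0.004, 0.02, 0, 0, 0], [0.001, 0.004, 0.05, 0, 0, 0], [0.001, 0.004, 0.08, 0, 0, 0], [0.001, 0.004, 0.105, 0, 0, 0], [0.001, 0.004, 0.12, 0, 0, 0], [0.001, 0.004, 0.128, 0, 0, 0], [0.001, 0.004, 0.133, 0, 0, 0], [0.001, 0.004, 0.133, 0, 0, 0], [0.001, 0.004, 0.133, 0, 0, 0], [0.001, 0.004, 0.133, 0, 0, 0]]]' --grip_force 30

```text
t: 36.78
tool_pos: [0.4414, -0.3654, 0.1636]
eef_rot: [3.138, 0.0, 0.008]
ft_force: [0.3, -0.4, 0.3]
width: 0.0706
gripper_force: 0.0
```

Run:
```python
from h import *
to(.4411,-.3637,.162,-90)
```

```text
to (0.4411, -0.3637, 0.162, -90) [-0.0004 -0.0021  0.002 ] [ 0.0011 -0.0016  0.    ]
```

Emit:
play_rows --deltas '[[[0, -0.001, 0, 0, 0, 0], [0, -0.001, 0, 0, 0, 0], [0, -0.001, 0, 0, 0, 0], [0, -0.001, 0, 0, 0, 0], [0, -0.001, 0, 0, 0, 0], [0, -0.001, 0, 0, 0, 0], [0, -0.001, 0, 0, 0, 0], [0, -0.001, 0, 0, 0, 0], [0, -0.001, 0, 0, 0, 0], [0, -0.001, 0, 0, 0, 0]]]' --hand -1

```text
t: 37.62
tool_pos: [0.4408, -0.3641, 0.1619]
eef_rot: [3.14, -0.0, 0.005]
ft_force: [-0.7, -0.2, -0.6]
width: 0.0213
gripper_force: 30.0
```

Emit:
play_rows --deltas '[[[0, 0, 0, 0, 0, 0], [0, 0, 0, 0, 0, 0], [0, 0, 0, 0, 0, 0], [0, 0, 0, 0, 0, 0], [0, 0, 0, 0, 0, 0], [0, 0, 0, 0, 0, 0], [0, 0, 0, 0, 0, 0], [0, 0, 0, 0, 0, 0], [0, 0, 0, 0, 0, 0], [0, 0, 0, 0, 0, 0]]]'

```text
t: 38.45
tool_pos: [0.4408, -0.364, 0.1619]
eef_rot: [3.14, -0.0, 0.005]
ft_force: [0.2, 0.5, -1.0]
width: 0.021
gripper_force: 30.0
```

Emit:
play_rows --deltas '[[[0, 0, -0.008, 0, 0, 0], [0, 0, -0.02, 0, 0, 0], [0, 0, -0.04, 0, 0, 0], [0, 0, -0.06, 0, 0, 0], [0, 0, -0.08, 0, 0, 0], [0, 0, -0.1, 0, 0, 0], [0, 0, -0.12, 0, 0, 0], [0, 0, -0.14, 0, 0, 0], [0, 0, -0.155, 0, 0, 0], [0, 0, -0.16, 0, 0, 0]]]'

```text
t: 39.28
tool_pos: [0.441, -0.3644, 0.2935]
eef_rot: [3.136, 0.0, 0.011]
ft_force: [0.4, 0.8, -1.3]
width: 0.0214
gripper_force: 30.0
```

Emit:
play_rows --deltas '[[[0, 0, 0, 0, 0, 0], [0, 0, 0, 0, 0, 0], [0, 0, 0, 0, 0, 0], [0, 0, 0, 0, 0, 0], [0, 0, 0, 0, 0, 0], [0, 0, 0, 0, 0, 0], [0, 0, 0, 0, 0, 0], [0, 0, 0, 0, 0, 0], [0, 0, 0, 0, 0, 0], [0, 0, 0, 0, 0, 0]]]'

```text
t: 40.12
tool_pos: [0.4404, -0.3639, 0.29]
eef_rot: [3.14, -0.0, 0.005]
ft_force: [0.2, 0.6, -1.0]
width: 0.0216
gripper_force: 30.0
```

Run:
```python
from h import *
s=manip.state();print(s['tool_pos'],s['width'],s['ft_force'])
d=snap('side');im=cv2.cvtColor(d['color'],cv2.COLOR_RGB2BGR);cv2.imwrite('pics/s6.png',cv2.resize(im[120:384,100:350],(568,600)))
import pickle;pickle.dump(d,open('s6.pkl','wb'))
```

```text
[ 0.4404014  -0.36387763  0.28998657] 0.021566293056757342 [ 0.23788951  0.62070343 -0.95040733]
```

View pics/s6.png

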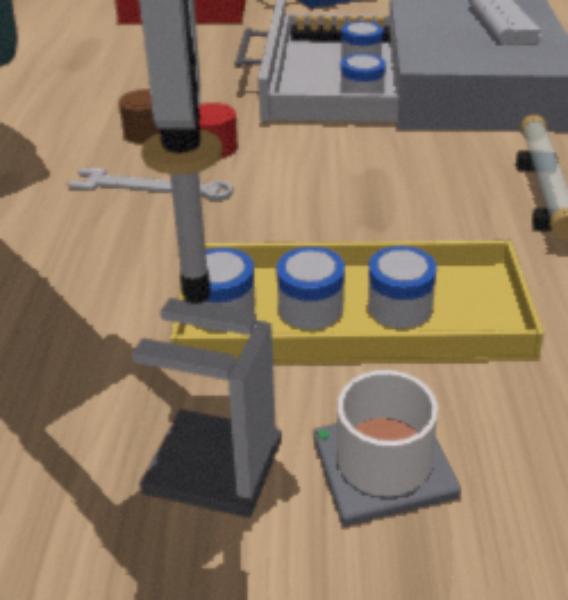

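Side crop: the probe hangs upright in the gripper with its tip at (197,297), clear above the prongs. I move it over the cup and check the tip.

Emit:
play_rows --deltas '[[[0, 0, -0.025, 0, 0, 0], [0, 0, -0.03, 0, 0, 0], [0.02, 0.001, -0.03, 0, 0, 0], [0.05, 0.003, -0.03, 0, 0, 0], [0.08, 0.005, -0.03, 0, 0, 0], [0.11, 0.006, -0.03, 0, 0, 0], [0.135, 0.007, -0.03, 0, 0, 0], [0.1495, 0.0073, -0.03, 0, 0, 0], [0.1495, 0.0073, -0.03, 0, 0, 0], [0.1495, 0.0073, -0.03, 0, 0, 0]]]'

```text
t: 41.0
tool_pos: [0.5601, -0.3696, 0.3136]
eef_rot: [3.141, 0.001, 0.003]
ft_force: [0.4, -0.5, -1.5]
width: 0.0218
gripper_force: 30.0
```

Emit:
play_rows --deltas '[[[0, 0, 0, 0, 0, 0], [0, 0, 0.01, 0, 0, 0], [0, 0, 0.03, 0, 0, 0], [0, 0, 0.045, 0, 0, 0], [0, 0, 0.06, 0, 0, 0], [0, 0, 0.07, 0, 0, 0], [0, 0, 0.075, 0, 0, 0], [0, 0, 0.075, 0, 0, 0], [0, 0, 0.075, 0, 0, 0], [0, 0, 0.075, 0, 0, 0]]]'

```text
t: 41.83
tool_pos: [0.5602, -0.37, 0.2555]
eef_rot: [3.139, -0.0, 0.007]
ft_force: [-0.8, -0.7, -1.3]
width: 0.0218
gripper_force: 30.0
```

Run:
```python
from h import *
import pickle
s6=pickle.load(open('s6.pkl','rb'));P=cloud(s6).reshape(-1,3)
k=(abs(P[:,0]-.44)<.03)&(abs(P[:,1]+.364)<.03)&(P[:,2]>.135)&(P[:,2]<.24)
for a,b in((.14,.165),(.165,.19),(.19,.215),(.215,.24)):
    q=P[k&(P[:,2]>a)&(P[:,2]<b)];print('shaft',a,len(q),np.median(q,0).round(4) if len(q) else '',q[:,2].min() if len(q) else '')
s=manip.state();print(s['tool_pos'],s['ft_force'])
d=snap('side');im=cv2.cvtColor(d['color'],cv2.COLOR_RGB2BGR);cv2.imwrite('pics/s7.png',cv2.resize(im[120:384,150:400],(568,600)))
P=cloud(d).reshape(-1,3);k=(abs(P[:,0]-.56)<.02)&(abs(P[:,1]+.37)<.025)&(P[:,2]>.075)&(P[:,2]<.19)
print('now',P[k].min(0),np.median(P[k],0),P[k].max(0))
to(.5603,-.3698,.175,-90)
```

```text
shaft 0.14 85 [ 0.4421 -0.3724  0.1591] 0.15153320831641248
shaft 0.165 189 [ 0.4415 -0.3719  0.1764] 0.1652127718810063
shaft 0.19 196 [ 0.4418 -0.3716  0.2026] 0.19002384528970212
shaft 0.215 208 [ 0.4418 -0.3713  0.2278] 0.21500320379162385
[ 0.56024424 -0.37003418  0.25552336] [-0.75517327 -0.72512089 -1.28456975]
now [ 0.55151945 -0.38131662  0.11793035] [ 0.55942674 -0.3779049   0.15533851] [ 0.5683981  -0.36976665  0.1898801 ]
to (0.5603, -0.3698, 0.175, -90) [-0.0005 -0.0006  0.1007] [ 0.0009 -0.0015 -0.    ]
```

View pics/s7.png

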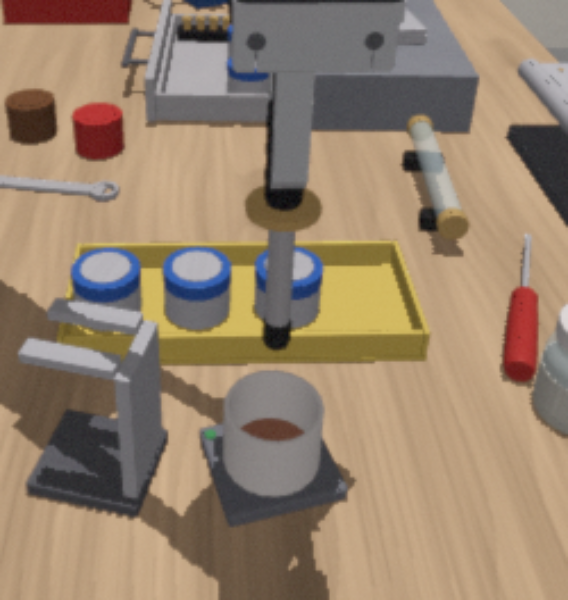

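The tip is vertical and centred over the cup, at crop (277,335) and z of about 0.118. I dip to 25 mm below the rim, lift, and go back over the fork.

Emit:
play_rows --deltas '[[[0, 0, 0.01, 0, 0, 0], [0, 0, 0.03, 0, 0, 0], [0, 0, 0.05, 0, 0, 0], [0, 0, 0.07, 0, 0, 0], [0, 0, 0.085, 0, 0, 0], [0, 0, 0.095, 0, 0, 0], [0, 0, 0.1, 0, 0, 0], [0, 0, 0.1, 0, 0, 0], [0, 0, 0.1, 0, 0, 0], [0, 0, 0.1, 0, 0, 0]]]'

```text
t: 42.72
tool_pos: [0.5609, -0.3703, 0.1757]
eef_rot: [3.139, -0.0, 0.008]
ft_force: [-0.0, -0.4, -0.7]
width: 0.0217
gripper_force: 30.0
```

Emit:
play_rows --deltas '[[[0, 0, 0, 0, 0, 0], [0, 0, 0, 0, 0, 0], [0, 0, 0, 0, 0, 0], [0, 0, 0, 0, 0, 0], [0, 0, 0, 0, 0, 0], [0, 0, 0, 0, 0, 0], [0, 0, 0, 0, 0, 0], [0, 0, 0, 0, 0, 0], [0, 0, 0, 0, 0, 0], [0, 0, 0, 0, 0, 0]]]'

```text
t: 43.55
tool_pos: [0.5603, -0.3699, 0.1743]
eef_rot: [3.14, -0.0, 0.005]
ft_force: [0.3, 0.3, -1.3]
width: 0.022
gripper_force: 30.0
```

Emit:
play_rows --deltas '[[[0, 0, -0.01, 0, 0, 0], [0, 0, -0.03, 0, 0, 0], [0, 0, -0.05, 0, 0, 0], [0, 0, -0.075, 0, 0, 0], [0, 0, -0.1, 0, 0, 0], [0, 0, -0.125, 0, 0, 0], [0, 0, -0.15, 0, 0, 0], [0, 0, -0.17, 0, 0, 0], [0, 0, -0.175, 0, 0, 0], [0, 0, -0.175, 0, 0, 0]]]'

```text
t: 44.38
tool_pos: [0.5604, -0.37, 0.317]
eef_rot: [3.137, -0.0, 0.011]
ft_force: [-0.2, 0.8, -1.3]
width: 0.0218
gripper_force: 30.0
```

Emit:
play_rows --deltas '[[[-0.02, -0.001, 0, 0, 0, 0], [-0.05, -0.003, 0, 0, 0, 0], [-0.08, -0.005, 0, 0, 0, 0], [-0.11, -0.006, 0, 0, 0, 0], [-0.135, -0.007, 0, 0, 0, 0], [-0.1495, -0.0073, 0, 0, 0, 0], [-0.1495, -0.0073, 0, 0, 0, 0], [-0.1495, -0.0073, 0, 0, 0, 0], [-0.1495, -0.0073, 0, 0, 0, 0], [-0.1495, -0.0073, 0, 0, 0, 0]]]'

```text
t: 45.22
tool_pos: [0.4412, -0.3638, 0.3132]
eef_rot: [3.141, 0.001, 0.004]
ft_force: [0.4, 0.2, -1.7]
width: 0.0213
gripper_force: 30.0
```

Run:
```python
from h import *
print(manip.state()['tool_pos']);to(.4404,-.3639,.29,-90);to(.4408,-.364,.1619,-90)
d=snap('side');P=cloud(d).reshape(-1,3)
k=(abs(P[:,0]-.44)<.03)&(abs(P[:,1]+.364)<.03)&(P[:,2]>.15)&(P[:,2]<.26);z=P[k]
for a,b in((.15,.2),(.2,.25)):
    q=z[(z[:,2]>a)&(z[:,2]<b)];print(np.median(q,0).round(4),q[:,2].min())
```

```text
[ 0.44122181 -0.36378822  0.31318695]
to (0.4404, -0.3639, 0.29, -90) [-0.0011  0.0001  0.029 ] [ 0.0002 -0.0009  0.0003]
to (0.4408, -0.364, 0.1619, -90) [-0.001   0.0002  0.1891] [ 0.0002 -0.0009  0.0003]
[ 0.4425 -0.3719  0.1889] 0.17547507345954694
[ 0.4425 -0.3714  0.2261] 0.20030387224070167
```

Emit:
play_rows --deltas '[[[-0.0005, 0, 0.005, 0, 0, 0], [-0.0005, 0, 0.015, 0, 0, 0], [-0.0005, 0, 0.024, 0, 0, 0], [-0.0005, 0, 0.029, 0, 0, 0], [-0.0005, 0, 0.029, 0, 0, 0], [-0.0005, 0, 0.029, 0, 0, 0], [-0.0005, 0, 0.029, 0, 0, 0], [-0.0005, 0, 0.029, 0, 0, 0], [-0.0005, 0, 0.029, 0, 0, 0], [-0.0005, 0, 0.029, 0, 0, 0]]]'

```text
t: 46.1
tool_pos: [0.44, -0.364, 0.2912]
eef_rot: [3.14, -0.0, 0.006]
ft_force: [0.6, -0.2, -2.7]
width: 0.0215
gripper_force: 30.0
```

Emit:
play_rows --deltas '[[[0, 0, 0.006, 0, 0, 0], [0, 0, 0.02, 0, 0, 0], [0, 0, 0.04, 0, 0, 0], [0, 0, 0.06, 0, 0, 0], [0, 0, 0.08, 0, 0, 0], [0, 0, 0.1, 0, 0, 0], [0, 0, 0.115, 0, 0, 0], [0, 0, 0.125, 0, 0, 0], [0, 0, 0.13, 0, 0, 0], [0, 0, 0.13, 0, 0, 0]]]'

```text
t: 46.93
tool_pos: [0.44, -0.3636, 0.1855]
eef_rot: [-3.142, 0.0, -0.003]
ft_force: [-0.1, 0.4, -1.2]
width: 0.0213
gripper_force: 30.0
```

Emit:
play_rows --deltas '[[[0, 0, 0.002, 0, 0, 0], [0, 0, 0.002, 0, 0, 0], [0, 0, 0.002, 0, 0, 0], [0, 0, 0.002, 0, 0, 0], [0, 0, 0.002, 0, 0, 0], [0, 0, 0.002, 0, 0, 0], [0, 0, 0.002, 0, 0, 0], [0, 0, 0.002, 0, 0, 0], [0, 0, 0.002, 0, 0, 0], [0, 0, 0.002, 0, 0, 0]]]'

```text
t: 47.77
tool_pos: [0.4403, -0.364, 0.1851]
eef_rot: [3.14, -0.0, 0.005]
ft_force: [-0.6, -0.3, -2.2]
width: 0.0211
gripper_force: 30.0
```

Emit:
play_rows --deltas '[[[0, 0, 0.005, 0, 0, 0], [0, 0, 0.011, 0, 0, 0], [0, 0, 0.017, 0, 0, 0], [0, 0, 0.023, 0, 0, 0], [0, 0, 0.026, 0, 0, 0], [0, 0, 0.0285, 0, 0, 0], [0, 0, 0.0285, 0, 0, 0], [0, 0, 0.0285, 0, 0, 0], [0, 0, 0.0285, 0, 0, 0], [0, 0, 0.0285, 0, 0, 0]]]'

```text
t: 48.6
tool_pos: [0.4405, -0.3641, 0.1624]
eef_rot: [3.14, -0.0, 0.005]
ft_force: [0.7, -1.0, -0.9]
width: 0.0215
gripper_force: 30.0
```

Run:
```python
from h import *
print(manip.state()['tool_pos']);to(.4408,-.364,.1617,-90)
d=snap('side');im=cv2.cvtColor(d['color'],cv2.COLOR_RGB2BGR);cv2.imwrite('pics/s8.png',cv2.resize(im[170:350,120:300],(600,600)))
```

```text
[ 0.44045977 -0.36412611  0.1624278 ]
to (0.4408, -0.364, 0.1617, -90) [ 0.0004 -0.0002  0.0009] [ 0.0005 -0.001  -0.    ]
```

View pics/s8.png

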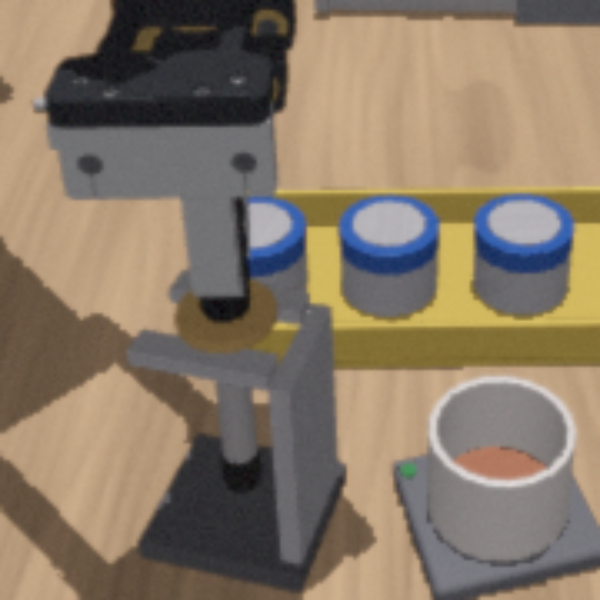

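The collar at (225,315) sits on the prongs and the shaft is in the slot. I release and lift away.

Emit:
play_rows --deltas '[[[0, 0, 0.0005, 0, 0, 0], [0, 0, 0.0005, 0, 0, 0], [0, 0, 0.0005, 0, 0, 0], [0, 0, 0.0005, 0, 0, 0], [0, 0, 0.0005, 0, 0, 0], [0, 0, 0.0005, 0, 0, 0], [0, 0, 0.0005, 0, 0, 0], [0, 0, 0.0005, 0, 0, 0], [0, 0, 0.0005, 0, 0, 0], [0, 0, 0.0005, 0, 0, 0]]]' --hand 0.5

```text
t: 49.48
tool_pos: [0.4404, -0.3641, 0.1619]
eef_rot: [3.14, -0.0, 0.005]
ft_force: [0.2, 0.3, -0.3]
width: 0.0705
gripper_force: 0.0
```

Emit:
play_rows --deltas '[[[0, 0, -0.01, 0, 0, 0], [0, 0, -0.03, 0, 0, 0], [0, 0, -0.06, 0, 0, 0], [0, 0, -0.09, 0, 0, 0], [0, 0, -0.13, 0, 0, 0], [0, 0, -0.16, 0, 0, 0], [0, 0, -0.16, 0, 0, 0], [0, 0, -0.16, 0, 0, 0], [0, 0, -0.16, 0, 0, 0], [0, 0, -0.16, 0, 0, 0]]]'

```text
t: 50.32
tool_pos: [0.4395, -0.3634, 0.2879]
eef_rot: [-3.14, 0.0, -0.001]
ft_force: [0.6, -0.4, 0.9]
width: 0.0704
gripper_force: 0.0
```

Run:
```python
from h import *
to(.42,0,.28,-46);to(.4188,.3107,.22,-2.6)
d=snap('top');Q=cloud(d).reshape(-1,3);hsv=cv2.cvtColor(d['color'],cv2.COLOR_RGB2HSV).reshape(-1,3)
k=(abs(Q[:,0]-.441)<.03)&(abs(Q[:,1]+.364)<.03)&(Q[:,2]>.12)&(Q[:,2]<.14);print(k.sum())
w=snap('wrist');Q=cloud(w).reshape(-1,3)
for lo,hi in((.185,.2),(.14,.18)):
    k=(Q[:,2]>lo)&(Q[:,2]<hi)&(abs(Q[:,0]-.442)<.03)&(abs(Q[:,1]+.362)<.03)
    print('grip',k.sum(),cv2.minEnclosingCircle(Q[k,:2].astype(np.float32)),Q[k].max(0))
```

```text
to (0.42, 0, 0.28, -46) [-0.0245 -0.4542  0.0104] [-0.0003 -0.0003 -0.2445]
to (0.4188, 0.3107, 0.22, -2.6) [-0.0261 -0.8425  0.0858] [-2.000e-04 -4.000e-04 -4.856e-01]
127
grip 541 ((0.4408274292945862, -0.3643571436405182), 0.010948684066534042) [ 0.45151021 -0.35372053  0.19615878]
grip 185 ((0.44235897064208984, -0.3641277551651001), 0.011400388553738594) [ 0.45212249 -0.35293766  0.17991147]
```

Emit:
play_rows --deltas '[[[-0.0025, -0.045, 0, 0, 0, -0.0245], [-0.005, -0.09, 0, 0, 0, -0.049], [-0.0075, -0.135, 0, 0, 0, -0.0735], [-0.01, -0.18, 0, 0, 0, -0.098], [-0.0125, -0.225, 0, 0, 0, -0.1225], [-0.015, -0.27, 0, 0, 0, -0.147], [-0.0175, -0.315, 0, 0, 0, -0.1715], [-0.02, -0.36, 0, 0, 0, -0.196], [-0.0225, -0.405, 0, 0, 0, -0.22], [-0.0245, -0.4542, 0, 0, 0, -0.2445]]]' --hand -0.2 --grip_force 25

```text
t: 51.25
tool_pos: [0.4195, 0.0009, 0.2884]
eef_rot: [2.909, 1.18, 0.002]
ft_force: [0.7, 0.3, -0.2]
width: 0.0379
gripper_force: 0.0
```

Run:
```python
from h import *
print(manip.state()['tool_pos']);to(.4188,.3107,.2,-2.6)
```

```text
[0.41954133 0.00086838 0.28840377]
to (0.4188, 0.3107, 0.2, -2.6) [ 0.2691 -0.2787  0.11  ] [ 7.000e-04  2.000e-04 -2.402e-01]
```

Emit:
play_rows --deltas '[[[0.03, -0.031, 0, 0, 0, -0.027], [0.06, -0.062, 0, 0, 0, -0.054], [0.09, -0.093, 0, 0, 0, -0.08], [0.12, -0.124, 0.02, 0, 0, -0.107], [0.15, -0.155, 0.04, 0, 0, -0.134], [0.18, -0.186, 0.06, 0, 0, -0.16], [0.21, -0.217, 0.08, 0, 0, -0.187], [0.24, -0.248, 0.1, 0, 0, -0.214], [0.2691, -0.2787, 0.11, 0, 0, -0.2402], [0.2691, -0.2787, 0.11, 0, 0, -0.2402]]]'

```text
t: 52.08
tool_pos: [0.418, 0.3131, 0.1962]
eef_rot: [-2.265, -2.176, 0.008]
ft_force: [-0.7, 0.8, -0.8]
width: 0.0376
gripper_force: 0.0
```

Emit:
play_rows --deltas '[[[0, 0, 0, 0, 0, 0], [0, 0, 0, 0, 0, 0], [0, 0, 0, 0, 0, 0], [0, 0, 0, 0, 0, 0], [0, 0, 0, 0, 0, 0], [0, 0, 0, 0, 0, 0], [0, 0, 0, 0, 0, 0], [0, 0, 0, 0, 0, 0], [0, 0, 0, 0, 0, 0], [0, 0, 0, 0, 0, 0]]]'

```text
t: 52.92
tool_pos: [0.4206, 0.3093, 0.201]
eef_rot: [2.272, 2.165, 0.002]
ft_force: [-0.4, -0.2, 0.4]
width: 0.0375
gripper_force: 0.0
```

Run:
```python
from h import *
print(manip.state()['tool_pos']);to(.4188,.3107,.041,-2.6)
d=snap('wrist');Q=cloud(d).reshape(-1,3)
k=(abs(Q[:,2]-.047)<.005)&(abs(Q[:,0]-.42)<.02)&(abs(Q[:,1]-.31)<.07);print('handle',k.sum(),np.median(Q[k],0),Q[k].min(0),Q[k].max(0))
tins()
```

```text
[0.42064011 0.30925593 0.20095601]
to (0.4188, 0.3107, 0.041, -2.6) [ 0.0019 -0.003   0.1999] [ 0.001   0.0004 -0.0009]
handle 1564 [0.4206123  0.31523637 0.04860608] [0.41202349 0.24630952 0.04200049] [0.43997854 0.37487898 0.05153938]
tin [ 0.5863 -0.198   0.055 ] r 11.2 z 0.0515
tin [0.5845 0.3428 0.055 ] r 11.5 z 0.0583
tin [0.5794 0.2229 0.055 ] r 11.4 z 0.0579
tin [ 0.509  -0.1974  0.055 ] r 11.3 z 0.0513
tin [ 0.4324 -0.1972  0.055 ] r 11.3 z 0.0515
```

Emit:
play_rows --deltas '[[[0.001, -0.002, 0.03, 0, 0, 0], [0.001, -0.002, 0.07, 0, 0, 0], [0.001, -0.002, 0.11, 0, 0, 0], [0.001, -0.002, 0.145, 0, 0, 0], [0.001, -0.002, 0.17, 0, 0, 0], [0.001, -0.002, 0.185, 0, 0, 0], [0.001, -0.002, 0.195, 0, 0, 0], [0.001, -0.002, 0.2, 0, 0, 0], [0.001, -0.002, 0.2, 0, 0, 0], [0.001, -0.002, 0.2, 0, 0, 0]]]'

```text
t: 53.85
tool_pos: [0.4205, 0.3105, 0.0422]
eef_rot: [2.272, 2.165, 0.006]
ft_force: [-0.3, -0.0, -0.0]
width: 0.0373
gripper_force: 0.0
```

Emit:
play_rows --deltas '[[[0, 0, 0, 0, 0, 0], [0, 0, 0, 0, 0, 0], [0, 0, 0, 0, 0, 0], [0, 0, 0, 0, 0, 0], [0, 0, 0, 0, 0, 0], [0, 0, 0, 0, 0, 0], [0, 0, 0, 0, 0, 0], [0, 0, 0, 0, 0, 0], [0, 0, 0, 0, 0, 0], [0, 0, 0, 0, 0, 0]]]' --hand -1

```text
t: 54.68
tool_pos: [0.4198, 0.3101, 0.0414]
eef_rot: [2.272, 2.165, 0.003]
ft_force: [-0.7, -0.5, 3.8]
width: 0.0103
gripper_force: 25.0
```

Emit:
play_rows --deltas '[[[0, 0.003, 0, 0, 0, 0], [0, 0.008, 0, 0, 0, 0], [0, 0.015, 0, 0, 0, 0], [0, 0.023, 0, 0, 0, 0], [0, 0.031, 0, 0, 0, 0], [0, 0.039, 0, 0, 0, 0], [0, 0.047, 0, 0, 0, 0], [0, 0.055, 0, 0, 0, 0], [0, 0.063, 0, 0, 0, 0], [0, 0.071, 0, 0, 0, 0]]]'

```text
t: 55.52
tool_pos: [0.4773, 0.3074, 0.0414]
eef_rot: [2.272, 2.165, 0.003]
ft_force: [-1.9, -0.3, 5.4]
width: 0.0102
gripper_force: 25.0
```

Emit:
play_rows --deltas '[[[0, 0.008, 0, 0, 0, 0], [0, 0.016, 0, 0, 0, 0], [0, 0.024, 0, 0, 0, 0], [0, 0.032, 0, 0, 0, 0], [0, 0.04, 0, 0, 0, 0], [0, 0.048, 0, 0, 0, 0], [0, 0.056, 0, 0, 0, 0], [0, 0.063, 0, 0, 0, 0], [0, 0.069, 0, 0, 0, 0], [0, 0.074, 0, 0, 0, 0]]]'

```text
t: 56.35
tool_pos: [0.5362, 0.3046, 0.0414]
eef_rot: [2.272, 2.165, 0.003]
ft_force: [-0.7, 1.2, 5.1]
width: 0.0103
gripper_force: 25.0
```

Emit:
play_rows --deltas '[[[0, 0.006, 0, 0, 0, 0], [0, 0.012, 0, 0, 0, 0], [0, 0.018, 0, 0, 0, 0], [0, 0.024, 0, 0, 0, 0], [0, 0.03, 0, 0, 0, 0], [0, 0.036, 0, 0, 0, 0], [0, 0.041, 0, 0, 0, 0], [0, 0.046, 0, 0, 0, 0], [0, 0.05, 0, 0, 0, 0], [0, 0.053, 0, 0, 0, 0]]]'

```text
t: 57.18
tool_pos: [0.5782, 0.3026, 0.0414]
eef_rot: [2.272, 2.165, 0.003]
ft_force: [-1.7, 2.2, 4.7]
width: 0.0103
gripper_force: 25.0
```

Emit:
play_rows --deltas '[[[0, 0.001, 0, 0, 0, 0], [0, 0.002, 0, 0, 0, 0], [0, 0.003, 0, 0, 0, 0], [0, 0.004, 0, 0, 0, 0], [0, 0.004, 0, 0, 0, 0], [0, 0.004, 0, 0, 0, 0], [0, 0.004, 0, 0, 0, 0], [0, 0.004, 0, 0, 0, 0], [0, 0.004, 0, 0, 0, 0], [0, 0.004, 0, 0, 0, 0]]]'

```text
t: 58.02
tool_pos: [0.5788, 0.3025, 0.0414]
eef_rot: [2.274, 2.168, -0.003]
ft_force: [-5.1, 2.6, 6.3]
width: 0.0101
gripper_force: 25.0
```

The drawer is at its stop. I open, lift clear, and look.

Emit:
play_rows --deltas '[[[0, -0.003, 0, 0, 0, 0], [0, -0.003, 0, 0, 0, 0], [0, -0.003, 0, 0, 0, 0], [0, -0.003, 0, 0, 0, 0], [0, -0.003, 0, 0, 0, 0], [0, -0.003, 0, 0, 0, 0], [0, -0.003, 0, 0, 0, 0], [0, -0.003, 0, 0, 0, 0], [0, -0.003, 0, 0, 0, 0], [0, -0.003, 0, 0, 0, 0]]]' --hand -0.25

```text
t: 58.85
tool_pos: [0.5787, 0.3023, 0.0415]
eef_rot: [2.272, 2.165, 0.002]
ft_force: [-0.3, 0.4, -0.8]
width: 0.0351
gripper_force: 0.0
```

Emit:
play_rows --deltas '[[[0, 0, -0.02, 0, 0, 0], [0, 0, -0.05, 0, 0, 0], [0, 0, -0.09, 0, 0, 0], [0, 0, -0.13, 0, 0, 0], [0, 0, -0.17, 0, 0, 0], [0, -0.04, -0.21, 0, 0, 0], [0, -0.08, -0.25, 0, 0, 0], [0, -0.12, -0.26, 0, 0, 0], [0, -0.15, -0.26, 0, 0, 0], [0, -0.15, -0.26, 0, 0, 0]]]'

```text
t: 59.68
tool_pos: [0.455, 0.3093, 0.2525]
eef_rot: [2.269, 2.169, 0.009]
ft_force: [0.8, 0.3, -0.5]
width: 0.0352
gripper_force: 0.0
```

Emit:
play_rows --deltas '[[[0, 0, 0, 0, 0, 0], [0, 0, 0, 0, 0, 0], [0, 0, 0, 0, 0, 0], [0, 0, 0, 0, 0, 0], [0, 0, 0, 0, 0, 0], [0, 0, 0, 0, 0, 0], [0, 0, 0, 0, 0, 0], [0, 0, 0, 0, 0, 0], [0, 0, 0, 0, 0, 0], [0, 0, 0, 0, 0, 0]]]'

```text
t: 60.52
tool_pos: [0.4581, 0.3084, 0.2491]
eef_rot: [2.272, 2.165, 0.002]
ft_force: [-0.1, -0.7, -0.1]
width: 0.0355
gripper_force: 0.0
```

Run:
```python
from h import *
d=tins();cv2.imwrite('pics/t9.png',cv2.resize(cv2.cvtColor(d['color'],cv2.COLOR_RGB2BGR),(800,600)))
Q=cloud(d).reshape(-1,3);k=(abs(Q[:,2]-.049)<.005)&(Q[:,0]>.54)&(Q[:,0]<.6)&(abs(Q[:,1]-.302)<.055);print('handle',k.sum(),np.median(Q[k],0))
```

```text
tin [ 0.5863 -0.198   0.055 ] r 11.2 z 0.0513
tin [ 0.509  -0.1974  0.055 ] r 11.3 z 0.0508
tin [ 0.4324 -0.1972  0.055 ] r 11.3 z 0.0515
handle 202 [0.57912594 0.30260194 0.04831616]
```

View pics/t9.png

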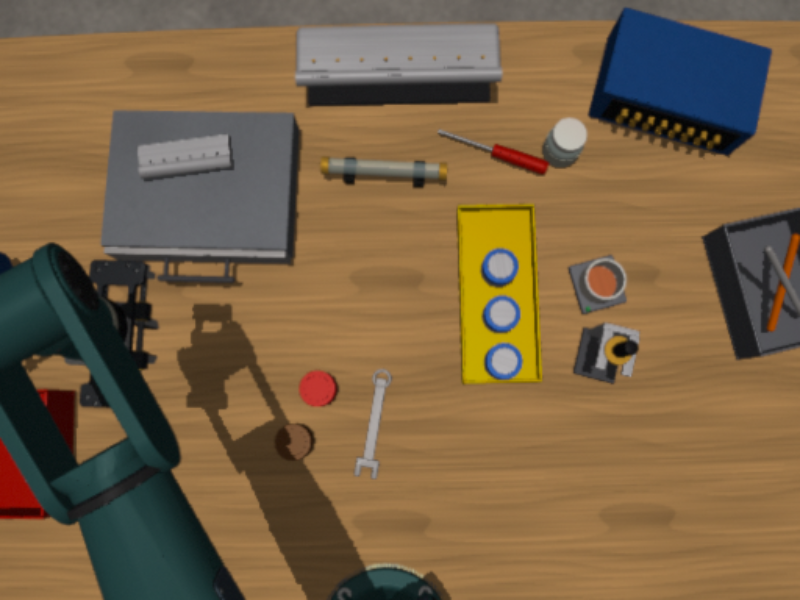

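The drawer is shut (the handle moved 0.160 m). Three tins stand in the tray at (500,267), (501,314) and (503,361), the probe is in its fork at (622,350), and the sight tube is unmoved.

```bash
python3 -c "
from station import manip
print(manip.hand_in())"
```

```text
the job is handed in; nothing more can be done
None
```

The job is handed in, with no verdict shown: two full tins are in the shut drawer, three empty tins in the tray, the probe was dipped about 25 mm below the cup's rim and is back in the fork, and the sight tube was left alone.

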